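# Raise the staining hood's sash to the pointer

### The job

Open the slide-staining hood for work: put the fingertips under the lip along the bottom of its sliding window and push the window up until the lip is level with the pointer clamped on the upright beside it, then leave it there and draw back. Only push the lip from beneath: do not take hold of it or press on it from above, and leave the jar, the bottle and the slide box standing where they are.

Things in the scene. Friction and masses are not known exactly. Their poses are not given: they have to be found in the camera images.
- hood: Fixed benchtop fume hood, clear panels in an aluminium frame on a white base 85 mm high; 420 mm wide (its y), 200 mm deep (its x), about 560 mm high. Origin on the table under its centre; x points level from the front into the hood, z up. Its front, an upright plane at x = -100 mm, holds the sliding window between two uprights.
- sash (a joint): Height of the sliding window above shut, in m: 0 is shut, 0.21 fully up. Counterweighted, about 0.87 kg: it stays where it is left; pushing it slowly takes 2 to 8 N at the lip.
- lip (a point): Middle of the front lower edge of the window's lip: a level metal shelf 300 mm long (y), 14 mm thick (z 0 to 14 mm), sticking out 36 mm from the window towards the robot, open air beneath and in front. Same axes as the hood. 96 mm above the table when shut; rises with the window. Its top 5 mm is a black rubber strip, set back 4 mm, not to be touched.
- pointer: The mark: a level steel plate 28 mm wide (y), 14 mm thick, on the upright at the robot's right-hand end of the lip (20 mm gap), sticking out as far as the lip, with a dark clamp 36 mm high. Fixed; its height differs from run to run. Origin at the middle of its front lower edge, axes as the hood. The lip is level with it when its edge point has the same height as this origin.
- jar: Square glass staining jar with a round white lid, 50 x 50 x 99 mm (lid 60 mm across), loose, standing on the table near the hood. Origin at the centre of its underside. Bystander.
- bottle: Amber bottle, 58 mm across, 130 mm high, loose, standing on the table near the hood. Origin at the centre of its underside. Bystander.
- slide_box: Slide storage box, grey with a white lid, 90 x 60 x 38 mm, loose, lying flat on the table near the hood. Origin at the centre of its underside. Bystander.

How it is judged:
By the outcome, as a careful person would: the job done as asked, in the order asked, and still so for the second after the job is handed in, with the robot touching nothing.
It also fails if it takes over 35 s, if anything falls off the work surface, if the arm or the gripper's body presses on something with over 40 N, if the wrist force passes 120 N, or if a joint passes its speed limit or range.

### The arm

A 7-joint arm with a two-finger parallel gripper is mounted at the origin on the work surface. World frame = base frame: x ahead of the robot, y to its left, z up, the work surface at z = 0. Lengths are in m, angles in rad, forces in N, time in s.
With the tool pointing down it reaches from about 0.4 to 0.85 m from the base axis. Payload 10.4 kg.
Tool frame: the origin (TCP) lies between the finger pads; the fingertips stand ahead of it and the grasp point (between the pads) lies 3 mm ahead of it (r.tips_ahead is the z of the fingertips in the tool frame, in m); z points along the fingers, y is the line along which they close (so a half turn about z gives the same grasp; the last joint's range is limited). The gripper opens to 87 mm and grips with 3 to 60 N. Pads are 19 mm wide; open, the fingers measure 117 mm over their backs; the gripper's body (75 mm by 190 mm) begins 51 mm behind the grasp point.
Start: joints at [1.197, 0.332, -0.065, 1.46, 0.022, 1.35, -0.088], TCP at [0.215, -0.587, 0.245] pointing down, gripper open.
Joint ranges: [-2.6, 2.6], [-0.5, 2.12], [-1.47, 1.34], [0.16, 2.42], [-1.27, 4.41], [0.06, 2.06], [-2.6, 2.6]. Speed limits (rad/s): [2.22, 2.22, 2.79, 2.79, 3.14, 3.14, 3.14].

### API

Orientations are given as a unit quaternion [x, y, z, w].
In Python, from bench import telemetry, camera, get_calibration, r gives the robot as it stands.
- The arm moves only by the tool drive_tool, never from a script. Its argument "series" is one flat list of numbers, 7 for each row, row after row: the turn, a rotation vector about the tool's x, y, z in units of 5 degrees (1.0 is 5 degrees), then the shift along the tool's x, y, z in units of 40 mm (1.0 is 40 mm), then the opening, from -1 (shut) to 1 (fully open). A call has 1 to 10 rows; each row is the pose to reach, as a shift and turn from the pose commanded when the call began, along the tool's axes at that moment; what a row does not reach only later rows make up. A row lasts 1/12 s, in which the tool goes at most 41.7 mm and 7.16 degrees, less where a joint would pass 70% of its speed; a pose out of reach is approached as far as the arm can. A call with a gripper value outside its range is refused whole. The fingers move at their own pace and stop on an object; "grip_force" is the grip in N (left out, the last holds). Time passes only in rows, so rows that repeat a pose let the fingers close. It gives the time, the measured TCP pose, the force, the opening and the grip force at its end, in the units of the state.
- telemetry.read_state(): the state, without advancing time (a new reading comes with each control period).
- camera(name): name is "scene" or "side" or "wrist"; returns the picture (384x512x3 uint8, red, green, blue); there is no depth.
- get_calibration(name): a dict with "fovy" (degrees; the focal length in pixels is half the picture's height over the tangent of half this angle, whatever the lens; pixels are square), "cx", "cy" (the principal point, pixels), "xyz" and "rotation" of the camera in the world. Camera axes: x right, y up, looking along -z (the intrinsics and any distortion apply to the point x, -y, -z); pixel columns grow to the right and rows downward; lengths in m; the calibration is good to about 2 mm. A picture is of the moment at which its call begins: read the wrist's pose just before it. get_calibration takes no time and is no camera call; for the wrist camera it gives the pose at the moment of the call.
- r.close_job(): hands the job in; it is judged then, once.
The state is a dict: "time": time; "joint_positions": joint angles; "joint_vel": joint speeds; "joint_torque": joint torques, N m; "ee_pos": TCP position; "eef_rot": TCP orientation; "ft_force": force on the tool from outside, world axes, zero at the start; "torque": the same for the moment, N m; "width": finger opening in m; "grip_force": force on a finger pad.
Only numpy, scipy, OpenCV 4.12 (cv2) and the standard library are available. Lean on these libraries where they do the work, as an engineer would, in place of code of your own. Each camera call takes 0.05 s, during which the arm holds its last target. There are 200 camera calls.

## Working session

There is one attempt and no reset: what is moved stays moved. The work goes in short steps, Python scripts to look and compute and a tool call to move; the robot and the scene stay as the last step left them, time stands still between calls to the robot, and variables do not carry over. Pictures are saved under pics/ and viewed, at most 10 in all, crops included, and the job is handed in when it is done.

Besides the shell and the picture viewer there is one more tool, called as name(argument=value, ...), one argument or row to a line, values as JSON. drive_tool: Moves the arm, as the interface text tells. Its arguments: {"type":"object","properties":{"series":{"type":"array"},"grip_force":{"type":"number"}},"required":["series"]}

```bash
mkdir -p pics; ls
cat > h.py <<'E'
import numpy as np,cv2
from bench import telemetry,camera,get_calibration,r
E
python3 - <<'E'
from h import *
for n in("scene","side"):
    c=get_calibration(n);print(n,c)
    cv2.imwrite(f"pics/{n}0.png",camera(n)[:,:,::-1])
s=telemetry.read_state();print(s['ee_pos'],s['eef_rot'],s['time'],s['width'],r.tips_ahead)
print(get_calibration("wrist"))
E
```

```text
pics
scene {'fovy': 50.97858472853288, 'cx': 255.97037577719374, 'cy': 194.8021944187681, 'xyz': array([ 0.57936372, -0.39523495,  0.94471403]), 'rotation': array([ 0.27066837, -0.0180167 , -0.04431945,  0.96148313])}
side {'fovy': 53.648438836798356, 'cx': 254.16231251980574, 'cy': 187.09245884150624, 'xyz': array([ 0.30841593, -0.65524829,  0.63954754]), 'rotation': array([ 0.48188165, -0.108194  , -0.18215909,  0.85023656])}
[ 0.21466762 -0.58662963  0.24383835] [ 9.84655018e-01  1.74510985e-01 -1.30053789e-04 -6.28679918e-04] 0.1 0.08687637133034214 0.022
{'fovy': 67.36664193633638, 'cx': 260.1796959987176, 'cy': 189.7976301267832, 'xyz': array([ 0.29404838, -0.55911612,  0.38475674]), 'rotation': array([-0.12540891,  0.08851189, -0.56603009,  0.80996801])}
```

View pics/scene0.png

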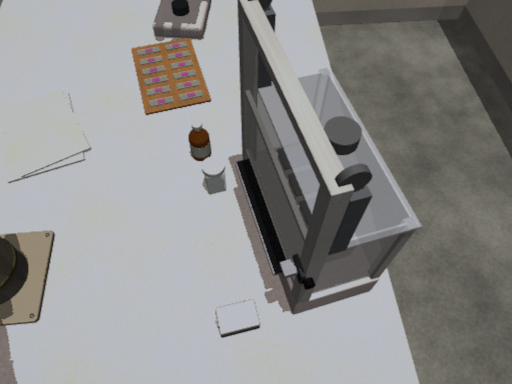

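View pics/side0.png

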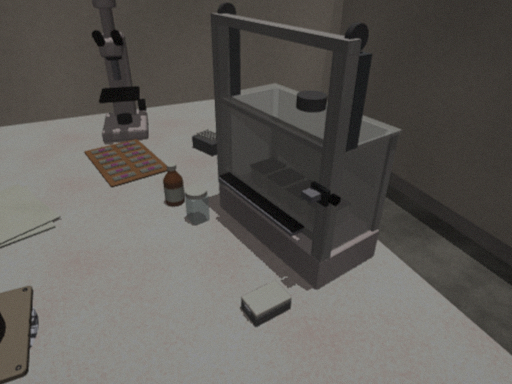

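The scene view shows the hood at right with its front facing left towards the robot. The lip is the black strip from (240,160) to (280,268), with the pointer at (290,268). In the side view the lip runs from (220,178) to (300,226) and the pointer is at (311,194). The jar and bottle stand near the lip's far (left) half, and the box is at the near right.

Run:
```python
from h import *
a=cv2.imread("pics/scene0.png")[140:300,190:330];b=cv2.imread("pics/side0.png")[150:290,200:380]
a=cv2.resize(a,None,fx=3.7,fy=3.7,interpolation=cv2.INTER_CUBIC)[:, :]
b=cv2.resize(b,None,fx=4.2,fy=4.2,interpolation=cv2.INTER_CUBIC)
print(a.shape,b.shape)
f=lambda i:cv2.convertScaleAbs(i,alpha=1.5,beta=10)
cv2.imwrite("pics/a1.png",f(a));cv2.imwrite("pics/b1.png",f(b))
```

```text
(592, 518, 3) (588, 756, 3)
```

View pics/a1.png

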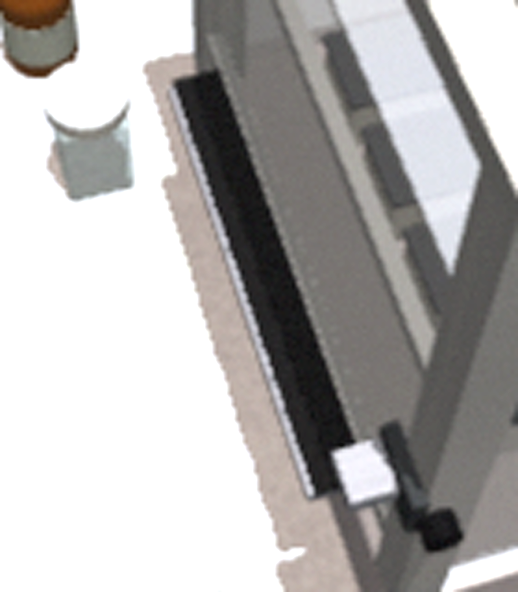

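View pics/b1.png

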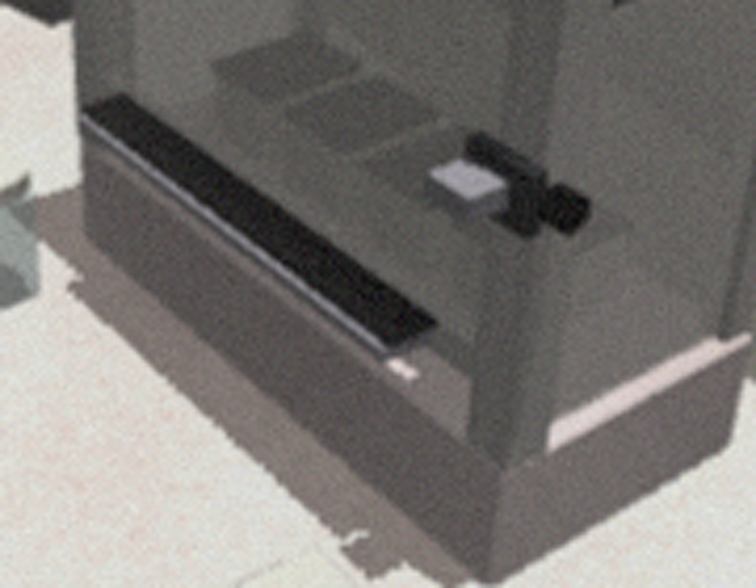

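The crops show the lip's front metal edge and the pointer's top face clearly. I'll triangulate the lip ends and the pointer corners, and find the bystanders by casting rays.

```bash
cat >> h.py <<'E'
from scipy.spatial.transform import Rotation as R
def ray(c,uv):
    f=192/np.tan(np.radians(c['fovy'])/2)
    d=np.array([(uv[0]-c['cx'])/f,-(uv[1]-c['cy'])/f,-1.])
    return np.array(c['xyz']),R.from_quat(c['rotation']).apply(d/np.linalg.norm(d))
def plane(c,uv,z):
    o,d=ray(c,uv);return o+d*(z-o[2])/d[2]
def tri(l):
    A=0;b=0
    for c,uv in l:
        o,d=ray(c,uv);P=np.eye(3)-np.outer(d,d);A=A+P;b=b+P@o
    p=np.linalg.solve(A,b)
    return p,[float(np.linalg.norm(np.cross(p-ray(c,u)[0],ray(c,u)[1]))*1e3) for c,u in l]
sa=lambda u,v:((u+.5)/3.7-.5+190,(v+.5)/3.7-.5+140)
sb=lambda u,v:((u+.5)/4.2-.5+200,(v+.5)/4.2-.5+150)
E
python3 - <<'E'
from h import *
np.set_printoptions(precision=4,suppress=True)
S=get_calibration("scene");D=get_calibration("side")
for n,a,b in [("lipL top",(171,89),(82,117)),("lipR top",(307,489),(384,347)),("ptrFL top",(333,456),(428,178)),("ptrBL",(375,443),(463,160)),("ptrBR",(394,494),(507,184))]:
    print(n,*tri([(S,sa(*a)),(D,sb(*b))]))
print("plane z=.105",plane(S,sa(171,89),.105),plane(S,sa(307,489),.105),plane(D,sb(82,117),.105),plane(D,sb(384,347),.105))
print("jar lid ctr",plane(S,(213.5,165),.099), "jar base near",plane(S,sa(75,197),0),plane(S,sa(132,188),0))
print("bottle base",plane(S,(201,156),0),plane(D,(175,203),0))
print("box top",plane(S,(238,316),.038))
E
```

```text
lipL top [0.5938 0.1877 0.1406] [0.20848278282424618, 0.20848278282431093]
lipR top [ 0.6522 -0.0982  0.1407] [0.9996390692042193, 0.9996390692041065]
ptrFL top [ 0.6554 -0.1236  0.2548] [0.64620769755321, 0.6462076975530731]
ptrBL [ 0.6766 -0.1196  0.2571] [0.7261198889849667, 0.7261198889848012]
ptrBR [ 0.6823 -0.1473  0.2584] [0.2697373911576453, 0.2697373911580198]
plane z=.105 [0.5946 0.2134 0.105 ] [ 0.6546 -0.0843  0.105 ] [0.614  0.2481 0.105 ] [ 0.6775 -0.0592  0.105 ]
jar lid ctr [0.5371 0.2186 0.099 ] jar base near [0.5185 0.197  0.    ] [0.5612 0.2011 0.    ]
bottle base [0.4972 0.3259 0.    ] [0.4958 0.3294 0.    ]
box top [ 0.5717 -0.1552  0.038 ]
```

drive_tool(
  series=[0, 0, 0.9, 0, 0, -0.5, -1, 0, 0, 1.72, 0, 0, -1, -1, 0, 0, 1.72, 0, 0, -1.5, -1],
)

```text
time: 0.35
ee_pos: [0.2147, -0.5866, 0.3047]
eef_rot: [0.995, 0.098, -0.0, -0.001]
ft_force: [0.5, -0.4, 0.4]
width: 0.0742
grip_force: 0.0
```

Run:
```python
from h import *
print([x for x in dir(r) if x[0]!='_'])
s=telemetry.read_state();print(np.round(s['joint_positions'],3))
```

```text
['PlanningError', 'close_job', 'tips_ahead']
[ 1.178  0.31  -0.041  1.365  0.013  1.469 -0.237]
```

drive_tool(
  series=[0, 1.3, 0, 0, 0, 0, -1, 0, 2.6, 0, 0, 0, 0, -1, 0, 3.9, 0, 0, 0, 0, -1, 0, 5.2, 0, 0, 0, 0, -1, 0, 6.5, 0, 0, 0, 0, -1, 0, 7.8, 0, 0, 0, 0, -1, 0, 9, 0, 0, 0, 0, -1, 0, 9, 0, 0, 0, 0, -1],
)

```text
time: 1.02
ee_pos: [0.2104, -0.5875, 0.3008]
eef_rot: [0.919, 0.088, 0.382, -0.04]
ft_force: [-1.3, 0.2, -1.1]
width: 0.0219
grip_force: 0.0
```

Run:
```python
from h import *
s=telemetry.read_state();print(np.round(s['joint_positions'],3),R.from_quat(s['eef_rot']).as_matrix().round(3))
```

```text
[ 1.589  0.376 -0.078  1.488 -0.756  1.46   0.294] [[ 0.692  0.192  0.696]
 [ 0.131 -0.981  0.141]
 [ 0.71  -0.006 -0.704]]
```

```bash
cat >> h.py <<'E'
def st():
    s=telemetry.read_state();print('t',round(s['time'],2),'q',np.round(s['joint_positions'],2),'p',np.round(s['ee_pos'],4),'F',np.round(s['ft_force'],1))
    return np.array(s['ee_pos']),R.from_quat(s['eef_rot'])
def go(p,Rt):
    """row (turn, shift) in move units to reach pose p, Rt"""
    p0,R0=st()
    w=(R0.inv()*Rt).as_rotvec(degrees=True);d=R0.inv().apply(np.array(p)-p0)
    print('row',np.round(np.r_[w/5,d/.04],2),'n rows',round(max(np.linalg.norm(w)/7.16,np.linalg.norm(d)/.0417),1))
def down(az):  # tool down, tool x at azimuth az deg
    a=np.radians(az);x=np.array([np.cos(a),np.sin(a),0]);z=np.array([0,0,-1.]);return R.from_matrix(np.c_[x,np.cross(z,x),z])
def level(az,pitch=0,roll=0): # tool z at azimuth az, pitched down by pitch, x up when roll=0
    a=np.radians(az);M=np.c_[[0,0,1],[np.sin(a),-np.cos(a),0],[np.cos(a),np.sin(a),0]]
    return R.from_matrix(M)*R.from_euler('y',-pitch,degrees=True)*R.from_euler('z',roll,degrees=True)
E
python3 - <<'E'
from h import *
print((level(11.5,30).as_matrix()).round(2)[:,2])
go((.42,-.2,.40),down(60))
E
```

```text
[ 0.85  0.17 -0.5 ]
t 1.02 q [ 1.59  0.38 -0.08  1.49 -0.76  1.46  0.29] p [ 0.2104 -0.5875  0.3008] F [-1.3  0.2 -1.1]
row [ 3.79 -8.51 -9.28  6.66 -8.51  3.26] n rows 10.8
```

drive_tool(
  series=[3.8, -8.5, -9.3, 6.7, -8.5, 3.3, -1, 3.8, -8.5, -9.3, 6.7, -8.5, 3.3, -1, 3.8, -8.5, -9.3, 6.7, -8.5, 3.3, -1, 3.8, -8.5, -9.3, 6.7, -8.5, 3.3, -1, 3.8, -8.5, -9.3, 6.7, -8.5, 3.3, -1, 3.8, -8.5, -9.3, 6.7, -8.5, 3.3, -1, 3.8, -8.5, -9.3, 6.7, -8.5, 3.3, -1, 3.8, -8.5, -9.3, 6.7, -8.5, 3.3, -1, 3.8, -8.5, -9.3, 6.7, -8.5, 3.3, -1, 3.8, -8.5, -9.3, 6.7, -8.5, 3.3, -1],
)

```text
time: 1.85
ee_pos: [0.4099, -0.2242, 0.3952]
eef_rot: [0.861, 0.508, -0.006, 0.006]
ft_force: [1.4, -0.8, -0.0]
width: 0.0001
grip_force: 0.0
```

Run:
```python
from h import *
go((.36,.36,.40),down(135))
```

```text
t 1.85 q [ 0.99 -0.04 -0.57  1.56 -0.    1.6  -0.09] p [ 0.4099 -0.2242  0.3952] F [ 1.4 -0.8 -0. ]
row [ -0.07   0.19 -14.79  12.17  -8.16  -0.35] n rows 14.1
```

drive_tool(
  series=[0, 0, -14.8, 12.2, -8.2, -0.3, -1, 0, 0, -14.8, 12.2, -8.2, -0.3, -1, 0, 0, -14.8, 12.2, -8.2, -0.3, -1, 0, 0, -14.8, 12.2, -8.2, -0.3, -1, 0, 0, -14.8, 12.2, -8.2, -0.3, -1, 0, 0, -14.8, 12.2, -8.2, -0.3, -1, 0, 0, -14.8, 12.2, -8.2, -0.3, -1, 0, 0, -14.8, 12.2, -8.2, -0.3, -1, 0, 0, -14.8, 12.2, -8.2, -0.3, -1, 0, 0, -14.8, 12.2, -8.2, -0.3, -1],
)

```text
time: 2.68
ee_pos: [0.3747, 0.1898, 0.3998]
eef_rot: [0.403, 0.915, -0.004, 0.003]
ft_force: [0.8, 0.1, -0.5]
width: 0.0004
grip_force: 0.0
```

Run:
```python
from h import *
p,Q=st()
t=(.34,.36,.40)
# tilt z from down toward azimuth 11.5 by 80 deg with no roll
a=np.radians(11.5);ax=np.array([np.sin(a),-np.cos(a),0])
for th in(60,80):go(t,R.from_rotvec(ax*np.radians(th))*down(135))
print((R.from_rotvec(ax*np.radians(80))*down(135)).as_matrix()[:,2])
```

```text
t 2.68 q [ 0.6  -0.21 -0.98  1.63 -0.16  1.63  0.36] p [0.3747 0.1898 0.3998] F [ 0.8  0.1 -0.5]
t 2.68 q [ 0.6  -0.21 -0.98  1.63 -0.16  1.63  0.36] p [0.3747 0.1898 0.3998] F [ 0.8  0.1 -0.5]
row [-10.21  -6.3   -0.39   3.72   2.23  -0.05] n rows 8.4
t 2.68 q [ 0.6  -0.21 -0.98  1.63 -0.16  1.63  0.36] p [0.3747 0.1898 0.3998] F [ 0.8  0.1 -0.5]
row [-13.58  -8.44  -0.33   3.72   2.23  -0.05] n rows 11.2
[ 0.96503745  0.19633909 -0.17364818]
```

drive_tool(
  series=[-10.2, -6.3, -0.4, 3.7, 2.2, 0, -1, -10.2, -6.3, -0.4, 3.7, 2.2, 0, -1, -10.2, -6.3, -0.4, 3.7, 2.2, 0, -1, -10.2, -6.3, -0.4, 3.7, 2.2, 0, -1, -10.2, -6.3, -0.4, 3.7, 2.2, 0, -1, -10.2, -6.3, -0.4, 3.7, 2.2, 0, -1, -10.2, -6.3, -0.4, 3.7, 2.2, 0, -1, -10.2, -6.3, -0.4, 3.7, 2.2, 0, -1, -10.2, -6.3, -0.4, 3.7, 2.2, 0, -1],
)

```text
time: 3.43
ee_pos: [0.3409, 0.3568, 0.4002]
eef_rot: [0.35, 0.824, 0.247, 0.371]
ft_force: [0.7, -2.1, 0.0]
width: -0.0
grip_force: 0.0
```

Run:
```python
from h import *
p,Q=st();print(Q.as_matrix().round(2))
go((.34,.36,.40),level(11.5,5,-90))
go((.34,.36,.40),level(11.5,5,-50))
```

```text
t 3.43 q [-0.35 -0.5  -0.78  2.07  0.49  0.91 -0.6 ] p [0.3409 0.3568 0.4002] F [ 0.7 -2.1  0. ]
[[-0.48  0.39  0.78]
 [ 0.76  0.63  0.15]
 [-0.44  0.67 -0.6 ]]
t 3.43 q [-0.35 -0.5  -0.78  2.07  0.49  0.91 -0.6 ] p [0.3409 0.3568 0.4002] F [ 0.7 -2.1  0. ]
row [-6.27 -1.7   6.43  0.07  0.04 -0.  ] n rows 6.4
t 3.43 q [-0.35 -0.5  -0.78  2.07  0.49  0.91 -0.6 ] p [0.3409 0.3568 0.4002] F [ 0.7 -2.1  0. ]
row [-6.83  0.58 14.2   0.07  0.04 -0.  ] n rows 11.0
```

Run:
```python
from h import *
go((.44,.52,.35),level(11.5,15,-90))
```

```text
t 3.43 q [-0.35 -0.5  -0.78  2.07  0.49  0.91 -0.6 ] p [0.3409 0.3568 0.4002] F [ 0.7 -2.1  0. ]
row [-4.33 -1.13  6.51  2.46  2.72  3.3 ] n rows 5.5
```

drive_tool(
  series=[-4.3, -1.1, 6.5, 2.5, 2.7, 3.3, -1, -4.3, -1.1, 6.5, 2.5, 2.7, 3.3, -1, -4.3, -1.1, 6.5, 2.5, 2.7, 3.3, -1, -4.3, -1.1, 6.5, 2.5, 2.7, 3.3, -1, -4.3, -1.1, 6.5, 2.5, 2.7, 3.3, -1, -4.3, -1.1, 6.5, 2.5, 2.7, 3.3, -1, -4.3, -1.1, 6.5, 2.5, 2.7, 3.3, -1],
)

```text
time: 4.02
ee_pos: [0.4273, 0.4606, 0.3784]
eef_rot: [0.49, 0.65, 0.446, 0.373]
ft_force: [0.9, -2.7, 1.2]
width: 0.0004
grip_force: 0.0
```

Run:
```python
from h import *
p,Q=st();print(Q.as_matrix().round(2))
go((.44,.50,.33),level(11.5,0,-40))
```

```text
t 4.02 q [ 0.41 -0.5  -1.46  2.06  1.    0.56 -1.7 ] p [0.4273 0.4606 0.3784] F [ 0.9 -2.7  1.2]
[[-0.24  0.3   0.92]
 [ 0.97  0.12  0.21]
 [-0.05  0.94 -0.32]]
t 4.02 q [ 0.41 -0.5  -1.46  2.06  1.    0.56 -1.7 ] p [0.4273 0.4606 0.3784] F [ 0.9 -2.7  1.2]
row [-3.72  1.27 10.53  0.94 -0.93  0.89] n rows 7.9
```

```bash
cat > fk.py <<'E'
from h import *
from scipy.optimize import least_squares
# rows: q, p, quat
D=[([1.197,.332,-.065,1.46,.022,1.35,-.088],[.2147,-.5866,.2438],[.98466,.17451,-.00013,-.00063]),
([1.178,.31,-.041,1.365,.013,1.469,-.237],[.2147,-.5866,.3047],[.995,.098,0,-.001]),
([1.589,.376,-.078,1.488,-.756,1.46,.294],[.2104,-.5875,.3008],[.919,.088,.382,-.04]),
([.99,-.04,-.57,1.56,0,1.6,-.09],[.4099,-.2242,.3952],[.861,.508,-.006,.006]),
([.6,-.21,-.98,1.63,-.16,1.63,.36],[.3747,.1898,.3998],[.403,.915,-.004,.003]),
([-.35,-.5,-.78,2.07,.49,.91,-.6],[.3409,.3568,.4002],[.35,.824,.247,.371]),
([.41,-.5,-1.46,2.06,1.,.56,-1.7],[.4273,.4606,.3784],[.49,.65,.446,.373])]
Y=np.array([0,1,0]);Z=np.array([0,0,1])
def fk(q,g,pts=False):
    Q=R.identity();p=np.zeros(3);P=[]
    for i in range(7):
        p=p+Q.apply([g[2*i],0,g[2*i+1]])
        P.append(p)
        Q=Q*R.from_rotvec((-Z if i%2==0 else Y)*(q[i]))
    p=p+Q.apply([0,0,g[14]])
    Q=Q*R.from_rotvec(Z*g[15])
    return (p,Q,P) if pts else (p,Q)
def res(g):
    o=[]
    for q,p,u in D:
        a,b=fk(q,g);o+=list((a-p)*10)+list((b.inv()*R.from_quat(u)).as_rotvec())
    return np.r_[o,(g[:15]-g0[:15])*.01]
g0=np.array([0,.2,0,.1,0,.2,0,.2,0,.2,0,.2,0,.05,.15,0.])
if __name__=='__main__':
    best=min((least_squares(res,np.r_[g0[:15],a]) for a in(0,1.57,-1.57,3.1)),key=lambda s:s.cost)
    print(best.x.round(3));e=res(best.x)[:42].reshape(7,6);print(np.abs(e[:,:3]).max(1)/10,np.abs(e[:,3:]).max(1))
    np.save('g.npy',best.x)
E
python3 fk.py
```

```text
[-0.045  0.252  0.035  0.152 -0.01   0.258  0.021  0.258  0.211  0.243
 -0.083  0.243  0.017  0.157  0.257  1.569]
[0.00592323 0.01028832 0.00452778 0.00581278 0.01297445 0.02577975
 0.01866704] [0.00309494 0.00168096 0.00192469 0.0128066  0.00423583 0.00979282
 0.00415497]
```

```bash
cat > fk2.py <<'E'
from fk import *
from scipy.optimize import nnls
# params: d1(z) , after j2:(x,y,z) , after j4:(x,y,z), after j6:(x,y,z) ,after j7:(x,y)
def A(q):
    Q=R.identity();Fr=[]
    for i in range(7):
        Q=Q*R.from_rotvec((-Z if i%2==0 else Y)*q[i]);Fr.append(Q.as_matrix())
    return Fr,Q*R.from_rotvec(Z*1.569)
def cols(q):
    F,_=A(q);e=np.eye(3)
    return np.c_[e[:,2],F[2],F[4],F[6],F[0][:,:2],F[1][:,:2],F[3][:,:2],F[5][:,:2]]
def solve(n):
    M=np.vstack([cols(q)[:,n] for q,_,_ in D]);b=np.concatenate([p for _,p,_ in D])
    x,*_=np.linalg.lstsq(M,b,rcond=None);return x,np.abs(M@x-b).reshape(-1,3).max(1)
if __name__=='__main__':
    np.set_printoptions(precision=4,suppress=True)
    # order:0 d1,1-3 elbow link in frame3,4-6 forearm in frame5,7-9 hand,10-11 F1xy,12-13 F2xy,14-15 F4xy,16-17 F6xy
    for n in([0,3,6,9],[0,3,6,9,1,14,16],[0,3,6,9,12,14,16],[0,1,2,3,4,5,6,9,16],[0,3,6,9,1,14,16,13,15],[0,3,6,9,1,2,14,4,5,16,17]):print(n,*solve(n))
E
python3 fk2.py
```

```text
[0, 3, 6, 9] [0.282  0.4165 0.4831 0.3203] [0.0356 0.0352 0.0388 0.0333 0.0337 0.0346 0.015 ]
[0, 3, 6, 9, 1, 14, 16] [0.2876 0.4586 0.4947 0.3099 0.0289 0.0529 0.036 ] [0.0379 0.0398 0.0349 0.0311 0.0333 0.0274 0.0107]
[0, 3, 6, 9, 12, 14, 16] [ 0.2037  0.4104  0.4687  0.2959  0.0546 -0.0637  0.0341] [0.0379 0.0361 0.0198 0.0103 0.0107 0.0219 0.0156]
[0, 1, 2, 3, 4, 5, 6, 9, 16] [ 0.2303 -0.0215 -0.0457  0.4769  0.0017  0.0008  0.4923  0.3323 -0.007 ] [0.0017 0.002  0.002  0.0038 0.0038 0.0087 0.005 ]
[0, 3, 6, 9, 1, 14, 16, 13, 15] [ 0.252   0.4581  0.4912  0.3335 -0.0055  0.0014 -0.0012 -0.0182 -0.0279] [0.0006 0.0009 0.0018 0.0026 0.0019 0.0033 0.0025]
[0, 3, 6, 9, 1, 2, 14, 4, 5, 16, 17] [ 0.2444  0.4906  0.4903  0.3462 -0.0198 -0.0452  0.0293 -0.014   0.0006
 -0.0068  0.0006] [0.0016 0.0015 0.0018 0.0033 0.0048 0.0075 0.0044]
```

```bash
cat > ik.py <<'E'
from fk2 import *
N=[0,3,6,9,1,14,16,13,15];X,_=solve(N)
LO=np.array([-2.6,-.5,-1.47,.16,-1.27,.06,-2.6]);HI=np.array([2.6,2.12,1.34,2.42,4.41,2.06,2.6])
def FK(q):return cols(q)[:,N]@X,A(q)[1]
def ik(p,Rt,q0,w=.0):
    f=lambda q:np.r_[(FK(q)[0]-p)*5,(FK(q)[1].inv()*Rt).as_rotvec(),w*(q-q0)]
    s=least_squares(f,np.clip(q0,LO+.06,HI-.06),bounds=(LO+.05,HI-.05));return s.x,np.abs(f(s.x)[:6]).max()
lipm=np.array([.623,.0447]);hx=np.array([.98,.2]);hy=np.array([-.2,.98])
def P(s,x,z):return np.r_[lipm+s*hy+x*hx,z]
E
python3 - <<'E'
from ik import *
rng=np.random.default_rng(0)
for th in(0,20,30):
  for roll in(0,180,90,-90):
    out=[]
    for k in range(10):
        q0=rng.uniform(LO,HI)
        q,e=ik(P(-.03,0,.11),level(11.5+th,0,roll),q0)
        if e<.01:
            q2,e2=ik(P(-.03,0,.235),level(11.5+th,0,roll),q)
            m=np.minimum(q-LO,HI-q).min();out.append((m,q.round(2),e2<.01))
    out.sort(key=lambda t:-t[0]);print(th,roll,len(out),*out[:2])
E
```

```text
0 0 2 (np.float64(0.050000000000000266), array([ 1.26,  1.34, -1.12,  2.37,  3.66,  0.98,  2.55]), np.False_) (np.float64(0.050000000000000266), array([ 1.26,  1.34, -1.12,  2.37,  3.66,  0.98,  2.55]), np.False_)
0 180 8 (np.float64(0.05376510668039636), array([ 1.59,  2.05, -1.34,  2.37,  3.36,  0.61,  0.33]), np.False_) (np.float64(0.05215574436958592), array([ 1.45,  1.7 , -1.26,  2.37,  3.58,  0.76, -0.17]), np.False_)
0 90 8 (np.float64(0.05230097011117918), array([ 1.46,  1.73, -1.27,  2.37,  3.57,  0.75,  1.43]), np.False_) (np.float64(0.050000000000000266), array([ 1.32,  1.42, -1.16,  2.37,  3.65,  0.92,  1.08]), np.False_)
0 -90 3 (np.float64(0.05089890777943262), array([ 1.37,  1.52, -1.2 ,  2.37,  3.63,  0.86, -1.95]), np.False_) (np.float64(0.050000000000000266), array([ 1.32,  1.42, -1.16,  2.37,  3.65,  0.92, -2.07]), np.False_)
20 0 6 (np.float64(0.18589454689991314), array([ 1.01,  0.89, -0.7 ,  2.23,  4.22,  1.04,  1.68]), np.True_) (np.float64(0.18254814740273861), array([ 0.74,  0.78, -0.43,  2.24,  4.14,  1.23,  1.59]), np.True_)
20 180 7 (np.float64(0.184382861
[... 751 characters left out ...]
y([-0.15,  0.91,  0.57,  2.16,  4.01,  1.82,  1.17]), np.True_)
30 180 7 (np.float64(0.12373360755649121), array([-0.29,  1.01,  0.72,  2.16,  3.9 ,  1.94, -2.06]), np.True_) (np.float64(0.10123519328106756), array([ 1.5 ,  1.42, -1.21,  2.1 , -1.17,  0.41, -1.9 ]), np.True_)
30 90 8 (np.float64(0.2687740056464172), array([ 0.07,  0.81,  0.34,  2.15,  4.13,  1.67, -0.31]), np.True_) (np.float64(0.2684915848414162), array([ 0.06,  0.81,  0.35,  2.15,  4.13,  1.67, -0.31]), np.True_)
30 -90 4 (np.float64(0.050197608085261525), array([ 1.56,  1.57, -1.29,  2.1 , -0.82,  0.29,  2.55]), np.True_) (np.float64(0.05009194533254613), array([ 1.56,  1.57, -1.29,  2.1 , -0.82,  0.29,  2.55]), np.True_)
```

```bash
cat >> ik.py <<'E'
from scipy.spatial.transform import Slerp
def sim(q,way,v=0):
    """local min-step IK along straight/slerp legs"""
    q=np.array(q,float);p,Q=FK(q)
    for t,Rt in way:
        n=int(max(np.linalg.norm(t-p)/.03,(Q.inv()*Rt).magnitude()/.1))+1
        sl=Slerp([0,1],R.concatenate([Q,Rt]));bad=0;mn=9
        for k in range(1,n+1):
            q,e=ik(p+(t-p)*k/n,sl(k/n),q,.02);bad=max(bad,e);mn=min(mn,FKz(q))
        p,Q=np.array(t),Rt
        print(np.round(q,2),'err %.3f elbow z %.2f n %d'%(bad,mn,n))
    return q
def FKz(q):
    F,_=A(q);return X[0]+F[1][2,2]*X[1]
E
python3 - <<'E'
from ik import *
qu=R.from_quat
print('check');sim(D[2][0],[(np.array(D[i][1]),qu(D[i][2])) for i in(3,4,5,6)])
q=D[6][0];T=P(-.05,-.1,.12);L=level(26.5,0,0)
ar=np.array
for name,w in {'direct':[(ar([.5,.3,.35]),L),(T,L)],
 'out':[(ar([.5,.5,.35]),level(11.5,20,-60)),(ar([.5,.4,.35]),L),(ar([.5,.1,.3]),L),(T,L)],
 'az neg':[(ar([.45,.45,.35]),level(-30,10,-60)),(ar([.5,.3,.35]),level(-30,0,0)),(ar([.5,.1,.3]),level(0,0,0)),(T,L)],
 'roll90':[(ar([.45,.45,.35]),level(-30,10,-90)),(ar([.5,.1,.3]),level(0,0,-90)),(T,level(26.5,0,-90))]}.items():
    print(name);sim(q,w)
E
```

```text
check
[ 1.02 -0.03 -0.6   1.56 -0.    1.61 -0.09] err 0.000 elbow z 0.69 n 15
[ 0.61 -0.21 -0.99  1.62 -0.16  1.63  0.36] err 0.000 elbow z 0.69 n 14
[-0.48 -0.45 -0.7   2.07  0.58  0.96 -0.67] err 0.001 elbow z 0.66 n 10
[-0.11 -0.06 -1.22  2.06  1.41  0.98 -1.88] err 0.000 elbow z 0.67 n 7
direct
[-0.16 -0.45 -0.5   2.32  0.74  0.11 -2.55] err 0.400 elbow z 0.66 n 17
[-0.94 -0.28  1.29  2.37 -1.22  0.55  0.38] err 0.574 elbow z 0.66 n 14
out
[ 0.56 -0.45 -1.42  2.04  0.83  0.26 -2.01] err 0.153 elbow z 0.66 n 6
[ 0.4  -0.45 -1.13  2.15  0.54  0.11 -2.55] err 0.411 elbow z 0.66 n 11
[-0.66 -0.45  0.77  2.37 -1.22  0.57  0.19] err 0.431 elbow z 0.66 n 11
[-0.94 -0.28  1.29  2.37 -1.22  0.55  0.38] err 0.574 elbow z 0.66 n 8
az neg
[ 0.37 -0.45 -1.42  2.01  0.84  0.83 -2.33] err 0.466 elbow z 0.66 n 11
[ 0.71 -0.45 -1.39  1.89  0.47  0.82 -2.55] err 0.567 elbow z 0.66 n 11
[ 0.3  -0.45 -0.62  2.37  0.66  0.11 -2.55] err 0.568 elbow z 0.66 n 7
[-0.94 -0.28  1.29  2.37 -1.22  0.55  0.38] err 0.607 elbow z 0.66 n 8
roll90
[ 0.37 -0.45 -1.42  2.01  0.84  0.83 -1.8 ] err 0.471 elbow z 0.66 n 8
[ 0.54 -0.11 -1.42  2.37  1.65  1.12 -2.34] err 0.405 elbow z 0.66 n 12
[ 1.88  1.71 -1.29  2.37  4.36  0.11 -2.49] err 0.585 elbow z 0.17 n 8
```

```bash
cat > plan.py <<'E'
from ik import *
def wristp(q):
    F,_=A(q);p,Q=FK(q);return p-Q.apply([0,0,X[3]])
def follow(q,js,n):
    """local IK through FK(js[k]); returns q, worst err, min tip z, max tip hood-x, min wrist z, min wrist radius"""
    q=np.array(q,float);s=[]
    p,Q=FK(q)
    for j in js:
        t,Rt=FK(j);m=max(1,int(np.ceil((Q.inv()*Rt).magnitude()/.12)));sl=Slerp([0,1],R.concatenate([Q,Rt]))
        for k in range(1,m+1):
            q,e=ik(p+(t-p)*k/m,sl(k/m),q,.02);pp,QQ=FK(q);tip=pp+QQ.apply([0,0,.022]);w=wristp(q)
            s.append((e,tip[2],(tip[:2]-lipm)@hx,w[2],np.hypot(*w[:2])))
        p,Q=t,Rt
    s=np.array(s);return q,s[:,0].max(),s[:,1].min(),s[:,2].max(),s[:,3].min(),s[:,4].min(),len(s)
E
cat > run.py <<'E'
from plan import *
rng=np.random.default_rng(1);qc=np.array([.41,-.5,-1.46,2.06,1.,.56,-1.7]);res_=[]
goals=[]
for th in(10,20):
  for k in range(14):
    q,e=ik(P(-.05,-.15,.15),level(11.5+th,0,0),rng.uniform(LO,HI))
    if e<.01 and q[4]>1: goals.append((th,q))
print(len(goals))
for th,g in goals:
  for via in(None,[0,.4,-.6,1.7,2.4,1.2,0],[0,.2,0,1.6,2.4,1.2,0],[-.5,.3,-.3,1.5,1.8,1.2,-.5]):
    js=[qc]+([np.array(via)] if via else [])+[g]
    W=[a+(b-a)*t for a,b in zip(js,js[1:]) for t in np.linspace(.2,1,5)]
    q,e,*o=follow(qc,W,0);res_.append((e,np.abs(q-g).max(),th,via,g.round(2),np.round(o,2),q.round(2)))
res_.sort(key=lambda t:t[0]);np.set_printoptions(linewidth=200)
for x in res_[:8]:print(*x)
E
time python3 run.py
```

```text
0
real	0m2.034s
user	0m2.513s
sys	0m0.064s
```

```bash
sed -i 's/for th in(10,20)/for th in(25,40)/; s/P(-.05,-.15,.15)/P(-.12,-.08,.16)/' run.py; time python3 run.py
```

```text
5
0.0006373570106149481 0.04028499425956994 25 [-0.5, 0.3, -0.3, 1.5, 1.8, 1.2, -0.5] [0.39 0.65 0.27 2.22 4.36 1.63 1.24] [ 0.16  0.23  0.16  0.4  45.  ] [0.36 0.66 0.31 2.22 4.35 1.65 1.23]
0.0006373570106149481 0.30163886666124884 25 [-0.5, 0.3, -0.3, 1.5, 1.8, 1.2, -0.5] [-0.1   0.9   0.82  2.23  4.09  2.01  1.09] [ 0.16  0.22  0.16  0.4  45.  ] [0.17 0.72 0.52 2.23 4.27 1.78 1.19]
0.0006373570106149481 0.302268206721756 25 [-0.5, 0.3, -0.3, 1.5, 1.8, 1.2, -0.5] [-0.1   0.9   0.83  2.23  4.09  2.01  1.08] [ 0.16  0.22  0.16  0.4  45.  ] [0.16 0.72 0.52 2.23 4.27 1.78 1.19]
0.0006373570106149481 0.30151512965793803 25 [-0.5, 0.3, -0.3, 1.5, 1.8, 1.2, -0.5] [-0.1   0.9   0.82  2.23  4.09  2.01  1.09] [ 0.16  0.22  0.16  0.4  45.  ] [0.17 0.72 0.52 2.23 4.27 1.78 1.19]
0.0006373570106149481 0.2233293057261772 25 [-0.5, 0.3, -0.3, 1.5, 1.8, 1.2, -0.5] [0.04 0.78 0.66 2.23 4.2  1.87 1.16] [ 0.16  0.22  0.16  0.4  45.  ] [0.25 0.69 0.43 2.22 4.3  1.72 1.21]
0.0007017029847957019 0.5547961633439087 25 None [-0.1   0.9   0.83  2.23  4.09  2.01  1.08] [ 0.16  0.07  0.15  0.37 43.  ] [0.4  0.65 0.27 2.22 4.36 1.63 1.24]
0.0007017672890537912 0.5530097674154801 25 None [-0.1   0.9   0.82  2.23  4.09  2.01  1.09] [ 0.16  0.07  0.15  0.37 43.  ] [0.4  0.65 0.27 2.22 4.36 1.63 1.24]
0.0007017797763746084 0.5526608807675315 25 None [-0.1   0.9   0.82  2.23  4.09  2.01  1.09] [ 0.16  0.07  0.15  0.37 43.  ] [0.4  0.65 0.27 2.22 4.36 1.63 1.24]
real	0m23.463s
user	0m23.:00s
sys	0m0.036s
```

```bash
cat > run2.py <<'E'
from plan import *
import sys
np.set_printoptions(linewidth=200,suppress=True)
qc=np.array([.41,-.5,-1.46,2.06,1.,.56,-1.7]);g=np.array([.04,.78,.66,2.23,4.2,1.87,1.16])
for via in(None,[.1,.1,-.6,2.1,2.4,1.2,0],[-.3,-.1,-.6,2.1,2.2,1.5,0],[-.4,.2,-.3,1.9,2.2,1.5,0]):
    js=[qc]+([np.array(via)] if via else [])+[g]
    W=[a+(b-a)*t for a,b in zip(js,js[1:]) for t in np.linspace(0,1,8 if via is None else 5)[1:]]
    o=follow(qc,W,0);print(via,o[0].round(2),np.round(o[1:],3))
    for j in W:
        p,Q=FK(j);t=p+Q.apply([0,0,.022]);e=t[:2]-lipm;w=wristp(j);z=Q.as_matrix()[:,2]
        print('  tcp',p.round(2),'tip hood x,s',np.round([e@hx,e@hy],2),'wrist',w.round(2),'zdir',z.round(2))
E
python3 run2.py
```

```text
None [0.41 0.64 0.26 2.22 4.36 1.62 1.24] [ 0.001  0.163  0.076  0.162  0.374 44.   ]
  tcp [0.56 0.27 0.47] tip hood x,s [0.01 0.23] wrist [0.24 0.29 0.52] zdir [ 0.99 -0.07 -0.14]
  tcp [0.65 0.08 0.51] tip hood x,s [0.06 0.02] wrist [0.34 0.19 0.49] zdir [ 0.95 -0.31  0.06]
  tcp [ 0.7  -0.06  0.52] tip hood x,s [ 0.07 -0.13] wrist [0.4  0.08 0.43] zdir [ 0.88 -0.39  0.27]
  tcp [ 0.72 -0.13  0.48] tip hood x,s [ 0.08 -0.2 ] wrist [ 0.43 -0.03  0.34] zdir [ 0.86 -0.28  0.43]
  tcp [ 0.72 -0.14  0.4 ] tip hood x,s [ 0.07 -0.2 ] wrist [ 0.42 -0.13  0.25] zdir [ 0.9  -0.02  0.45]
  tcp [ 0.67 -0.11  0.28] tip hood x,s [ 0.04 -0.16] wrist [ 0.37 -0.22  0.19] zdir [0.91 0.31 0.28]
  tcp [ 0.57 -0.09  0.16] tip hood x,s [-0.06 -0.11] wrist [ 0.3  -0.29  0.16] zdir [0.81 0.59 0.  ]
[0.1, 0.1, -0.6, 2.1, 2.4, 1.2, 0] [0.41 0.64 0.26 2.22 4.36 1.62 1.24] [ 0.001  0.163  0.113  0.162  0.383 44.   ]
  tcp [0.52 0.34 0.45] tip hood x,s [-0.02  0.31] wrist [0.19 0.33 0.52] zdir [ 0.98  0.04 -0.18]
  tcp [0.6  0.23 0.5 ] tip hood x,s [0.04 0.18] wrist [0.27 0.27 0.51] zdir [ 0.99 -0.13 -0.03]
 
[... 1701 characters left out ...]
8  0.03 -0.18]
  tcp [0.59 0.25 0.54] tip hood x,s [0.03 0.2 ] wrist [0.26 0.31 0.56] zdir [ 0.98 -0.18 -0.04]
  tcp [0.66 0.17 0.57] tip hood x,s [0.08 0.1 ] wrist [0.35 0.29 0.52] zdir [ 0.92 -0.36  0.16]
  tcp [0.69 0.14 0.6 ] tip hood x,s [0.1  0.07] wrist [0.42 0.28 0.45] zdir [ 0.8  -0.41  0.43]
  tcp [0.73 0.06 0.57] tip hood x,s [ 0.12 -0.02] wrist [0.49 0.13 0.35] zdir [ 0.72 -0.21  0.66]
  tcp [0.74 0.01 0.47] tip hood x,s [ 0.12 -0.06] wrist [ 0.49 -0.04  0.25] zdir [0.76 0.13 0.64]
  tcp [ 0.69 -0.04  0.31] tip hood x,s [ 0.07 -0.09] wrist [ 0.42 -0.18  0.19] zdir [0.83 0.42 0.37]
  tcp [ 0.57 -0.09  0.16] tip hood x,s [-0.06 -0.11] wrist [ 0.3  -0.29  0.16] zdir [0.81 0.59 0.  ]
```

```bash
cat > run3.py <<'E'
from plan import *
np.set_printoptions(linewidth=200,suppress=True)
qc=np.array([.41,-.5,-1.46,2.06,1.,.56,-1.7]);g=np.array([.04,.78,.66,2.23,4.2,1.87,1.16])
best=None
for via in([-.3,-.1,-.6,2.1,2.2,1.5,0],[-.4,.2,-.3,1.9,2.2,1.5,0],[.1,.1,-.6,2.1,2.4,1.2,0],[-.8,.3,.0,2.2,2.2,1.7,0]):
  js=[qc,np.array(via),g]
  W=[a+(b-a)*t for a,b in zip(js,js[1:]) for t in np.linspace(0,1,5)[1:]]
  way=[]
  for j in W:
    p,Q=FK(j);t=p+Q.apply([0,0,.022]);x=(t[:2]-lipm)@hx
    if x>-.08 and j is not W[-1]: p=p-np.r_[hx,0]*(x+.08)
    way.append((p,Q))
  print(via)
  q=sim(qc,way)
  np.save('way_%d.npy'%int(via[0]*10),np.array([np.r_[p,Q.as_quat()] for p,Q in way]))
E
python3 run3.py
```

```text
[-0.3, -0.1, -0.6, 2.1, 2.2, 1.5, 0]
[ 0.16 -0.45 -1.2   2.1   1.24  0.8  -1.25] err 0.002 elbow z 0.66 n 6
[ 0.04 -0.45 -1.02  2.13  1.47  0.97 -0.81] err 0.000 elbow z 0.66 n 6
[ 0.15 -0.45 -1.02  2.15  1.73  1.09 -0.45] err 0.000 elbow z 0.66 n 6
[ 0.4  -0.4  -1.17  2.15  2.01  1.27 -0.15] err 0.000 elbow z 0.67 n 6
[ 0.78 -0.27 -1.23  2.35  2.52  1.49  0.08] err 0.000 elbow z 0.67 n 8
[ 1.31  0.8  -1.42  2.37  3.83  1.54  1.15] err 0.105 elbow z 0.57 n 7
[ 1.57  0.82 -1.14  2.37  4.36  1.22  1.27] err 0.106 elbow z 0.44 n 7
[0.4  0.64 0.26 2.22 4.36 1.62 1.24] err 0.001 elbow z 0.60 n 7
[-0.4, 0.2, -0.3, 1.9, 2.2, 1.5, 0]
[ 0.06 -0.45 -1.07  2.08  1.16  0.8  -1.22] err 0.000 elbow z 0.66 n 6
[-0.08 -0.45 -0.84  2.13  1.35  0.98 -0.77] err 0.000 elbow z 0.66 n 6
[ 0.06 -0.42 -0.87  2.19  1.59  1.12 -0.4 ] err 0.000 elbow z 0.67 n 7
[ 0.26 -0.24 -1.04  2.23  1.94  1.44 -0.04] err 0.000 elbow z 0.67 n 7
[ 0.97  0.16 -1.42  2.37  2.71  1.77  0.41] err 0.038 elbow z 0.70 n 8
[ 1.47  1.07 -1.42  2.37  4.04  1.33  1.3 ] err 0.108 elbow z 0.47 n 7
[ 1.5   0.74 -0.99  2.36  4.36  1.28  1.
[... 586 characters left out ...]
  1.16  1.24] err 0.100 elbow z 0.38 n 6
[0.41 0.64 0.26 2.22 4.36 1.62 1.24] err 0.001 elbow z 0.61 n 5
[-0.8, 0.3, 0.0, 2.2, 2.2, 1.7, 0]
[ 0.09 -0.45 -1.08  2.14  1.14  0.79 -1.21] err 0.000 elbow z 0.66 n 6
[ 0.15 -0.45 -1.05  2.25  1.31  0.93 -0.79] err 0.000 elbow z 0.66 n 7
[ 0.45 -0.29 -1.35  2.33  1.64  1.24 -0.47] err 0.000 elbow z 0.67 n 8
[ 0.08  0.32 -1.11  2.37  2.24  2.01  0.18] err 0.009 elbow z 0.69 n 8
[ 0.06  0.36 -0.73  2.37  2.64  2.01  0.57] err 0.180 elbow z 0.68 n 7
[ 1.45  1.53 -1.39  2.37  4.36  1.01  1.5 ] err 0.170 elbow z 0.21 n 6
[ 1.35  0.71 -0.86  2.37  4.36  1.34  1.28] err 0.139 elbow z 0.37 n 6
[0.41 0.64 0.26 2.22 4.36 1.62 1.24] err 0.001 elbow z 0.62 n 5
```

```bash
cat > run4.py <<'E'
from plan import *
np.set_printoptions(linewidth=200,suppress=True)
qc=np.array([.41,-.5,-1.46,2.06,1.,.56,-1.7]);W=np.load('way_-3.npy')
w1=[(w[:3],R.from_quat(w[3:])) for w in W[:4]]
for p,Q in w1:print(p.round(3),(level(0).inv()*Q).as_matrix()[:,2].round(2),Q.as_matrix()[:,0].round(2))
a=np.array
G=(P(-.12,-.08,.16),level(36.5))
for n,tail in enumerate([[(a([.48,.1,.62]),level(0,-55)),(a([.48,-.15,.55]),level(30,-55)),(a([.47,-.25,.35]),level(50,-30)),G],
 [(a([.48,.0,.62]),level(0,-70)),(a([.48,-.2,.55]),level(30,-70)),(a([.48,-.28,.3]),level(60,-20)),G],
 [(a([.5,.1,.6]),level(-20,-60)),(a([.5,-.1,.55]),level(0,-60)),(a([.48,-.25,.4]),level(45,-40)),(a([.5,-.25,.2]),level(60,0)),G]]):
  print(n);sim(qc,w1+tail)
E
python3 run4.py
```

```text
[0.454 0.364 0.471] [-0.14 -0.05  0.99] [-0.13  0.8  -0.58]
[0.472 0.279 0.553] [0.07 0.1  0.99] [ 0.1   0.38 -0.92]
[0.486 0.221 0.623] [0.3  0.21 0.93] [ 0.27 -0.17 -0.95]
[0.493 0.199 0.677] [0.54 0.24 0.81] [ 0.27 -0.67 -0.69]
0
[ 0.16 -0.45 -1.2   2.1   1.24  0.8  -1.25] err 0.002 elbow z 0.66 n 6
[ 0.04 -0.45 -1.02  2.13  1.47  0.97 -0.81] err 0.000 elbow z 0.66 n 6
[ 0.15 -0.45 -1.02  2.15  1.73  1.09 -0.45] err 0.000 elbow z 0.66 n 6
[ 0.4  -0.4  -1.17  2.15  2.01  1.27 -0.15] err 0.000 elbow z 0.67 n 6
[ 0.93  0.17 -1.42  2.37  3.01  1.9   2.03] err 0.038 elbow z 0.67 n 24
[ 1.65  0.67 -1.22  2.23  4.23  1.7   1.28] err 0.090 elbow z 0.61 n 9
[0.87 0.58 0.05 2.1  4.36 2.01 0.9 ] err 0.274 elbow z 0.61 n 8
[0.15 0.73 0.54 2.23 4.26 1.79 1.19] err 0.245 elbow z 0.59 n 9
1
[ 0.16 -0.45 -1.2   2.1   1.24  0.8  -1.25] err 0.002 elbow z 0.66 n 6
[ 0.04 -0.45 -1.02  2.13  1.47  0.97 -0.81] err 0.000 elbow z 0.66 n 6
[ 0.15 -0.45 -1.02  2.15  1.73  1.09 -0.45] err 0.000 elbow z 0.66 n 6
[ 0.4  -0.4  -1.17  2.15  2.01  1.27 -0.15] err 0.000 elbow z 0.67 n 6
[-1.29  0.63  1.29  2.35  
[... 201 characters left out ...]
  1.26  2.37  2.43  2.01 -0.22] err 0.473 elbow z 0.03 n 9
2
[ 0.16 -0.45 -1.2   2.1   1.24  0.8  -1.25] err 0.002 elbow z 0.66 n 6
[ 0.04 -0.45 -1.02  2.13  1.47  0.97 -0.81] err 0.000 elbow z 0.66 n 6
[ 0.15 -0.45 -1.02  2.15  1.73  1.09 -0.45] err 0.000 elbow z 0.66 n 6
[ 0.4  -0.4  -1.17  2.15  2.01  1.27 -0.15] err 0.000 elbow z 0.67 n 6
[-1.38  0.27  0.9   2.34  2.49  2.01  1.95] err 0.004 elbow z 0.68 n 27
[-0.92  0.94  1.26  2.37  2.37  2.01  0.58] err 0.082 elbow z 0.52 n 7
[-0.4   1.9   1.29  2.16  1.68  2.01 -0.82] err 0.249 elbow z 0.11 n 9
[-0.47  2.07  1.29  2.26  2.18  2.01 -0.42] err 0.762 elbow z 0.03 n 8
[-0.78  2.07  1.26  2.37  2.43  2.01 -0.22] err 0.697 elbow z 0.03 n 6
```

```bash
cat > run5.py <<'E'
from plan import *
np.set_printoptions(linewidth=200,suppress=True)
rng=np.random.default_rng(2);o=[]
for th in(25,32,40):
  for roll in(0,90,-90):
   for s in(-.08,.05):
    for k in range(8):
      q0=rng.uniform(LO,HI);q0[4]=rng.uniform(-1.2,0);q0[0]=rng.uniform(.3,2.4)
      q,e=ik(P(s,0,.11),level(11.5+th,0,roll),q0)
      if e<.01 and q[4]<1.5:
        q2,e2=ik(P(s,0,.235),level(11.5+th,0,roll),q,.02)
        q3,e3=ik(P(s,-.08,.11),level(11.5+th,0,roll),q,.02)
        o.append((np.minimum(q-LO,HI-q).min().round(3),th,roll,s,q.round(2),e2.round(3),e3.round(3),q2.round(2),FKz(q).round(2)))
o.sort(key=lambda t:t[5]+t[6]-t[0])
for x in o[:14]:print(*x)
E
python3 run5.py
```

```text
0.369 40 90 -0.08 [ 1.4   1.26 -1.07  1.89 -0.9   0.76 -0.69] 0.0 0.0 [ 1.47  1.05 -1.22  1.93 -0.97  0.77 -0.86] 0.39
0.323 40 90 -0.08 [ 1.45  1.34 -1.15  1.88 -0.75  0.69 -0.79] 0.0 0.0 [ 1.51  1.14 -1.3   1.93 -0.83  0.7  -0.96] 0.35
0.29 40 -90 -0.08 [ 1.47  1.38 -1.18  1.88 -0.68  0.67  2.3 ] 0.0 0.0 [ 1.53  1.19 -1.34  1.93 -0.76  0.67  2.14] 0.34
0.257 40 90 -0.08 [ 1.35  1.19 -1.    1.89 -1.01  0.81 -0.62] 0.0 0.0 [ 1.42  0.97 -1.14  1.93 -1.08  0.84 -0.79] 0.42
0.241 32 0 -0.08 [ 1.54  1.45 -1.23  1.99 -0.79  0.48  0.87] 0.0 0.0 [ 1.59  1.23 -1.4   2.04 -0.88  0.47  0.7 ] 0.31
0.235 32 90 -0.08 [ 1.48  1.32 -1.14  2.   -1.03  0.58 -0.52] 0.0 0.0 [ 1.55  1.1  -1.31  2.04 -1.11  0.58 -0.72] 0.37
0.234 40 90 -0.08 [ 1.33  1.18 -0.98  1.89 -1.04  0.83 -0.61] 0.0 0.0 [ 1.41  0.95 -1.12  1.93 -1.11  0.85 -0.78] 0.43
0.221 32 90 -0.08 [ 1.47  1.31 -1.13  2.   -1.05  0.58 -0.51] 0.0 0.0 [ 1.55  1.09 -1.3   2.04 -1.12  0.59 -0.71] 0.37
0.211 40 90 -0.08 [ 1.32  1.16 -0.97  1.89 -1.06  0.84 -0.59] 0.0 0.0 [ 1.4   0.94 -1.1   1.93 -1.13  0.87 -0.77] 0.43
0.188 40 0 0.05 [ 1.43  1.54 -1.28  2.08 -0.7   0.35  0.85] 0.001 0.0 [ 1.45  1.22 -1.42  2.13 -1.04  0.41  0.85] 0.26
0.19 25 0 -0.08 [ 1.58  1.49 -1.25  2.08 -1.08  0.34  1.19] 0.006 0.0 [ 1.62  1.22 -1.42  2.13 -1.22  0.36  1.02] 0.29
0.177 32 0 -0.08 [ 1.58  1.55 -1.29  1.99 -0.55  0.42  0.68] 0.0 0.0 [ 1.6   1.26 -1.42  2.04 -0.82  0.46  0.65] 0.26
0.173 40 90 0.05 [ 1.36  1.37 -1.18  2.08 -1.1   0.49 -0.42] 0.0 0.0 [ 1.43  1.14 -1.37  2.13 -1.18  0.48 -0.62] 0.34
0.166 32 0 -0.08 [ 1.45  1.28 -1.1   2.   -1.1   0.61  1.09] 0.0 0.0 [ 1.53  1.05 -1.27  2.04 -1.17  0.62  0.89] 0.38
```

```bash
cat > run6.py <<'E'
from plan import *
np.set_printoptions(linewidth=200,suppress=True)
qc=np.array([.41,-.5,-1.46,2.06,1.,.56,-1.7]);qu=R.from_quat;a=np.array
back=[(a(D[5][1]),qu(D[5][2])),(a(D[4][1]),qu(D[4][2])),(a(D[3][1]),qu(D[3][2]))]
az=11.5+36
print(level(az,0,90).as_matrix().round(2))
L=level(az,0,90);G=[(P(-.02,-.12,.22),L),(P(.02,-.08,.113),L),(P(.02,0,.113),L),(P(.02,0,.24),L),(P(.02,-.09,.22),L)]
for n,mid in enumerate([[],[(a([.35,-.35,.35]),level(az,45,90))],[(a([.3,-.45,.3]),level(az,60,90)),(a([.42,-.25,.3]),level(az,20,90))],[(a([.45,-.1,.3]),level(az,45,90))]]):
  print(n);q=sim(qc,back+mid+G)
E
python3 run6.py
```

```text
[[ 0.74  0.    0.68]
 [-0.68 -0.    0.74]
 [ 0.   -1.   -0.  ]]
0
[-0.48 -0.45 -0.7   2.07  0.58  0.96 -0.67] err 0.000 elbow z 0.66 n 7
[-0.5  -0.14 -0.08  1.65 -0.    1.63  0.17] err 0.000 elbow z 0.67 n 10
[-0.04 -0.07  0.41  1.59  0.05  1.61 -0.14] err 0.000 elbow z 0.70 n 14
[ 1.71  0.88 -1.21  2.28 -1.22  0.83 -0.57] err 0.002 elbow z 0.54 n 23
[ 1.52  1.22 -1.08  2.24 -1.22  0.62 -0.29] err 0.000 elbow z 0.41 n 5
[ 1.39  1.33 -1.16  2.1  -1.22  0.5  -0.32] err 0.000 elbow z 0.36 n 3
[ 1.49  1.14 -1.39  2.15 -1.22  0.45 -0.59] err 0.000 elbow z 0.38 n 5
[ 1.69  1.1  -1.37  2.3  -1.16  0.55 -0.58] err 0.000 elbow z 0.45 n 4
1
[-0.48 -0.45 -0.7   2.07  0.58  0.96 -0.67] err 0.000 elbow z 0.66 n 7
[-0.5  -0.14 -0.08  1.65 -0.    1.63  0.17] err 0.000 elbow z 0.67 n 10
[-0.04 -0.07  0.41  1.59  0.05  1.61 -0.14] err 0.000 elbow z 0.70 n 14
[ 0.43  0.23  0.84  1.66 -0.84  1.77 -1.  ] err 0.000 elbow z 0.70 n 20
[ 1.71  0.88 -1.22  2.28 -1.22  0.83 -0.57] err 0.003 elbow z 0.54 n 14
[ 1.52  1.22 -1.08  2.24 -1.22  0.62 -0.29] err 0.000 elbow z 0.41 n 5
[ 1.39  1.33 -1.16  2.1  -1.22 
[... 841 characters left out ...]
1.37  2.3  -1.16  0.55 -0.58] err 0.000 elbow z 0.45 n 4
3
[-0.48 -0.45 -0.7   2.07  0.58  0.96 -0.67] err 0.000 elbow z 0.66 n 7
[-0.5  -0.14 -0.08  1.65 -0.    1.63  0.17] err 0.000 elbow z 0.67 n 10
[-0.04 -0.07  0.41  1.59  0.05  1.61 -0.14] err 0.000 elbow z 0.70 n 14
[ 0.1  -0.18  0.49  2.07 -0.75  1.2  -1.46] err 0.000 elbow z 0.70 n 20
[-0.84 -0.36  1.29  2.37 -1.22  0.86 -1.  ] err 0.344 elbow z 0.68 n 8
[-1.04 -0.23  1.29  2.37 -1.22  0.66 -1.1 ] err 0.576 elbow z 0.68 n 5
[-1.28 -0.43  1.29  2.37 -1.22  0.23 -1.2 ] err 0.575 elbow z 0.67 n 3
[-1.2  -0.45  1.29  2.28 -1.22  0.47 -1.17] err 0.530 elbow z 0.66 n 5
[-1.01 -0.45  1.29  2.37 -1.22  0.69 -1.04] err 0.388 elbow z 0.66 n 4
```

```bash
cat > nxt.py <<'E'
from plan import *
import sys
np.set_printoptions(linewidth=200,suppress=True)
qu=R.from_quat;a=np.array;az=47.5;L=level(az,0,90)
T={'b0':(a(D[5][1]),qu(D[5][2])),'b1':(a(D[4][1]),qu(D[4][2])),'b2':(a(D[3][1]),qu(D[3][2])),'m1':(a([.3,-.45,.3]),level(az,60,90)),'m2':(a([.42,-.25,.3]),level(az,20,90)),
'g0':(P(-.02,-.12,.22),L)}
for k in sys.argv[1:]:print(k);go(*T[k])
E
python3 nxt.py b0 b1
```

```text
b0
t 4.02 q [ 0.41 -0.5  -1.46  2.06  1.    0.56 -1.7 ] p [0.4273 0.4606 0.3784] F [ 0.9 -2.7  1.2]
row [ 3.62  0.73 -5.81 -2.02 -0.46 -2.72] n rows 4.8
b1
t 4.02 q [ 0.41 -0.5  -1.46  2.06  1.    0.56 -1.7 ] p [0.4273 0.4606 0.3784] F [ 0.9 -2.7  1.2]
row [13.8   3.89 -4.67 -6.27 -0.72 -2.83] n rows 10.5
```

drive_tool(
  series=[3.6, 0.7, -5.8, -2.0, -0.5, -2.7, -1, 3.6, 0.7, -5.8, -2.0, -0.5, -2.7, -1, 3.6, 0.7, -5.8, -2.0, -0.5, -2.7, -1, 3.6, 0.7, -5.8, -2.0, -0.5, -2.7, -1, 3.6, 0.7, -5.8, -2.0, -0.5, -2.7, -1, 3.6, 0.7, -5.8, -2.0, -0.5, -2.7, -1],
)

```text
time: 4.52
ee_pos: [0.3484, 0.3796, 0.4019]
eef_rot: [0.413, 0.746, 0.35, 0.387]
ft_force: [-1.0, -0.6, 1.8]
width: 0.0005
grip_force: 0.0
```

```bash
python3 nxt.py b1
```

```text
b1
t 4.52 q [-0.38 -0.48 -0.84  2.15  0.77  0.83 -1.12] p [0.3484 0.3796 0.4019] F [-1.  -0.6  1.8]
row [11.53  5.06 -1.93 -4.43 -1.78 -0.36] n rows 8.9
```

drive_tool(
  series=[11.5, 5, -1.9, -4.4, -1.8, -0.4, -1, 11.5, 5, -1.9, -4.4, -1.8, -0.4, -1, 11.5, 5, -1.9, -4.4, -1.8, -0.4, -1, 11.5, 5, -1.9, -4.4, -1.8, -0.4, -1, 11.5, 5, -1.9, -4.4, -1.8, -0.4, -1, 11.5, 5, -1.9, -4.4, -1.8, -0.4, -1, 11.5, 5, -1.9, -4.4, -1.8, -0.4, -1, 11.5, 5, -1.9, -4.4, -1.8, -0.4, -1, 11.5, 5, -1.9, -4.4, -1.8, -0.4, -1],
)

```text
time: 5.27
ee_pos: [0.3737, 0.1854, 0.3998]
eef_rot: [0.433, 0.879, 0.124, 0.157]
ft_force: [0.7, -0.2, 0.1]
width: 0.0007
grip_force: 0.0
```

```bash
python3 nxt.py b2
cat > s.py <<'E'
from nxt import *
q=telemetry.read_state()['joint_positions']
for m in(['b2','m1','m2','g0'],['m1','m2','g0']):
    print(m);sim(q,[T[k] for k in m])
E
python3 s.py
```

```text
b2
t 5.27 q [-0.6  -0.45 -0.08  1.94  0.15  1.29 -0.04] p [0.3737 0.1854 0.3998] F [ 0.7 -0.2  0.1]
row [ 4.89 -0.85 13.06 -8.7  -5.47 -0.38] n rows 9.9
['b2', 'm1', 'm2', 'g0']
[ 0.02 -0.07  0.35  1.59  0.04  1.61 -0.14] err 0.003 elbow z 0.66 n 14
[ 0.56  0.35  0.8   1.53 -0.67  1.69 -0.92] err 0.000 elbow z 0.68 n 19
[ 0.54  0.32  0.62  1.92 -1.2   1.76 -0.82] err 0.000 elbow z 0.68 n 8
[ 1.71  0.88 -1.22  2.28 -1.22  0.83 -0.57] err 0.001 elbow z 0.54 n 10
['m1', 'm2', 'g0']
[ 0.93  0.28  0.31  1.52 -0.54  1.62 -1.03] err 0.069 elbow z 0.66 n 31
[ 0.93  0.27  0.16  1.91 -1.12  1.66 -0.88] err 0.000 elbow z 0.69 n 8
[ 1.71  0.88 -1.22  2.28 -1.22  0.83 -0.57] err 0.001 elbow z 0.54 n 10
```

drive_tool(
  series=[4.9, -0.8, 13, -8.7, -5.5, -0.4, -1, 4.9, -0.8, 13, -8.7, -5.5, -0.4, -1, 4.9, -0.8, 13, -8.7, -5.5, -0.4, -1, 4.9, -0.8, 13, -8.7, -5.5, -0.4, -1, 4.9, -0.8, 13, -8.7, -5.5, -0.4, -1, 4.9, -0.8, 13, -8.7, -5.5, -0.4, -1, 4.9, -0.8, 13, -8.7, -5.5, -0.4, -1, 4.9, -0.8, 13, -8.7, -5.5, -0.4, -1, 4.9, -0.8, 13, -8.7, -5.5, -0.4, -1, 4.9, -0.8, 13, -8.7, -5.5, -0.4, -1],
)

```text
time: 6.1
ee_pos: [0.4101, -0.2235, 0.3947]
eef_rot: [0.861, 0.509, -0.007, 0.007]
ft_force: [0.5, 0.7, 0.3]
width: 0.0003
grip_force: 0.0
```

```bash
python3 nxt.py m1
```

```text
m1
t 6.1 q [-0.19 -0.1   0.53  1.62  0.07  1.61 -0.16] p [ 0.4101 -0.2235  0.3947] F [0.5 0.7 0.3]
row [ 4.48  5.54 20.2  -6.24  0.3   2.49] n rows 15.0
```

drive_tool(
  series=[4.5, 5.5, 20.2, -6.2, 0.3, 2.5, -1, 4.5, 5.5, 20.2, -6.2, 0.3, 2.5, -1, 4.5, 5.5, 20.2, -6.2, 0.3, 2.5, -1, 4.5, 5.5, 20.2, -6.2, 0.3, 2.5, -1, 4.5, 5.5, 20.2, -6.2, 0.3, 2.5, -1, 4.5, 5.5, 20.2, -6.2, 0.3, 2.5, -1, 4.5, 5.5, 20.2, -6.2, 0.3, 2.5, -1, 4.5, 5.5, 20.2, -6.2, 0.3, 2.5, -1, 4.5, 5.5, 20.2, -6.2, 0.3, 2.5, -1, 4.5, 5.5, 20.2, -6.2, 0.3, 2.5, -1],
)

```text
time: 6.93
ee_pos: [0.3022, -0.4466, 0.2977]
eef_rot: [0.981, -0.062, 0.062, -0.175]
ft_force: [-0.5, -0.2, -0.5]
width: 0.0006
grip_force: 0.0
```

```bash
python3 nxt.py m1 m2; sed -i "s/for m in.*/for m in(['m1','m2','g0'],['m2','g0']):/" s.py; python3 s.py
```

```text
m1
t 6.93 q [ 0.35  0.41  0.97  1.49 -0.56  1.72 -0.37] p [ 0.3022 -0.4466  0.2977] F [-0.5 -0.2 -0.5]
row [ 1.48  1.92  6.66 -0.04  0.07 -0.09] n rows 5.0
m2
t 6.93 q [ 0.35  0.41  0.97  1.49 -0.56  1.72 -0.37] p [ 0.3022 -0.4466  0.2977] F [-0.5 -0.2 -0.5]
row [ 9.22  4.2   5.76  2.2  -4.89  2.01] n rows 8.1
['m1', 'm2', 'g0']
[ 0.4   0.44  1.06  1.54 -0.77  1.75 -0.83] err 0.000 elbow z 0.67 n 7
[ 0.46  0.34  0.72  1.93 -1.22  1.79 -0.8 ] err 0.000 elbow z 0.67 n 8
[ 1.71  0.88 -1.22  2.28 -1.22  0.83 -0.57] err 0.001 elbow z 0.54 n 10
['m2', 'g0']
[ 0.46  0.34  0.72  1.93 -1.22  1.79 -0.8 ] err 0.000 elbow z 0.67 n 11
[ 1.71  0.88 -1.22  2.28 -1.22  0.83 -0.57] err 0.001 elbow z 0.54 n 10
```

drive_tool(
  series=[9.2, 4.2, 5.8, 2.2, -4.9, 2, -1, 9.2, 4.2, 5.8, 2.2, -4.9, 2, -1, 9.2, 4.2, 5.8, 2.2, -4.9, 2, -1, 9.2, 4.2, 5.8, 2.2, -4.9, 2, -1, 9.2, 4.2, 5.8, 2.2, -4.9, 2, -1, 9.2, 4.2, 5.8, 2.2, -4.9, 2, -1, 9.2, 4.2, 5.8, 2.2, -4.9, 2, -1, 9.2, 4.2, 5.8, 2.2, -4.9, 2, -1, 9.2, 4.2, 5.8, 2.2, -4.9, 2, -1],
)

```text
time: 7.68
ee_pos: [0.4177, -0.2475, 0.2992]
eef_rot: [0.762, -0.298, 0.205, -0.537]
ft_force: [-1.2, 0.6, -0.7]
width: 0.0005
grip_force: 0.0
```

```bash
python3 nxt.py m2 g0;sed -i "s/for m in.*/for m in(['m2','g0'],['g0']):/" s.py; python3 s.py
```

```text
m2
t 7.68 q [ 0.35  0.35  0.85  1.95 -1.24  1.83 -0.79] p [ 0.4177 -0.2475  0.2992] F [-1.2  0.6 -0.7]
row [-0.03  0.04 -0.07  0.08 -0.02 -0.01] n rows 0.1
g0
t 7.68 q [ 0.35  0.35  0.85  1.95 -1.24  1.83 -0.79] p [ 0.4177 -0.2475  0.2992] F [-1.2  0.6 -0.7]
row [ 3.97  0.02 -0.08 -2.49 -0.2   6.45] n rows 6.6
['m2', 'g0']
[ 0.46  0.34  0.72  1.93 -1.22  1.79 -0.8 ] err 0.000 elbow z 0.68 n 1
[ 1.71  0.88 -1.22  2.28 -1.22  0.83 -0.57] err 0.001 elbow z 0.54 n 10
['g0']
[ 1.71  0.88 -1.22  2.28 -1.22  0.83 -0.57] err 0.001 elbow z 0.54 n 10
```

drive_tool(
  series=[0.7, 0, 0, -0.4, 0, 1.1, -1, 1.3, 0, 0, -0.8, -0.1, 2.1, -1, 2, 0, 0, -1.2, -0.1, 3.2, -1, 2.6, 0, 0, -1.6, -0.1, 4.2, -1, 3.3, 0, 0, -2, -0.2, 5.3, -1, 4, 0, 0, -2.5, -0.2, 6.4, -1, 4, 0, 0, -2.5, -0.2, 6.4, -1, 4, 0, 0, -2.5, -0.2, 6.4, -1, 4, 0, 0, -2.5, -0.2, 6.4, -1],
)

```text
time: 8.43
ee_pos: [0.4672, -0.1216, 0.2237]
eef_rot: [0.672, -0.263, 0.244, -0.648]
ft_force: [0.7, -0.9, -2.5]
width: 0.0003
grip_force: 0.0
```

```bash
python3 nxt.py g0
```

```text
g0
t 8.43 q [ 1.44  0.54 -0.61  2.14 -1.25  1.37 -0.62] p [ 0.4672 -0.1216  0.2237] F [ 0.7 -0.9 -2.5]
row [ 0.47  0.1  -0.14 -1.27 -0.01  2.99] n rows 3.1
```

drive_tool(
  series=[0.5, 0.1, -0.1, -1.3, 0, 3, -1, 0.5, 0.1, -0.1, -1.3, 0, 3, -1, 0.5, 0.1, -0.1, -1.3, 0, 3, -1, 0.5, 0.1, -0.1, -1.3, 0, 3, -1, 0.5, 0.1, -0.1, -1.3, 0, 3, -1],
)

```text
time: 8.85
ee_pos: [0.5081, 0.0072, 0.2215]
eef_rot: [-0.657, 0.256, -0.254, 0.663]
ft_force: [-1.5, 0.2, -0.7]
width: 0.0002
grip_force: 0.0
```

```bash
cat > g.py <<'E'
from nxt import *
T.update(g1=(P(.02,-.08,.105),L),g2=(P(.02,-.001,.105),L))
for k in ('g0','g1','g2'):print(k);go(*T[k])
q=telemetry.read_state()['joint_positions'];sim(q,[T['g1'],T['g2'],(P(.02,0,.24),L)])
cv2.imwrite('pics/w1.png',camera('wrist')[:,:,::-1])
E
python3 g.py
```

```text
g0
t 8.85 q [ 1.68  0.85 -1.17  2.28 -1.26  0.87 -0.54] p [0.5081 0.0072 0.2215] F [-1.5  0.2 -0.7]
row [-0.08  0.05 -0.06  0.13  0.04 -0.09] n rows 0.2
g1
t 8.85 q [ 1.68  0.85 -1.17  2.28 -1.26  0.87 -0.54] p [0.5081 0.0072 0.2215] F [-1.5  0.2 -0.7]
row [-0.08  0.05 -0.06 -0.07  2.92  1.29] n rows 3.1
g2
t 8.85 q [ 1.68  0.85 -1.17  2.28 -1.26  0.87 -0.54] p [0.5081 0.0072 0.2215] F [-1.5  0.2 -0.7]
row [-0.08  0.05 -0.06  1.09  2.93  2.88] n rows 4.1
[ 1.51  1.23 -1.07  2.23 -1.22  0.62 -0.27] err 0.000 elbow z 0.40 n 5
[ 1.38  1.34 -1.14  2.09 -1.22  0.51 -0.31] err 0.000 elbow z 0.36 n 3
[ 1.49  1.14 -1.39  2.15 -1.22  0.45 -0.59] err 0.000 elbow z 0.37 n 5
```

View pics/w1.png

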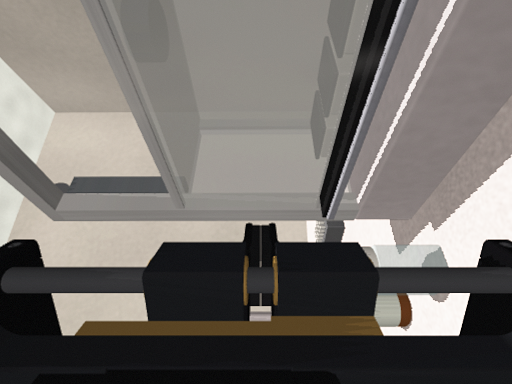

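The wrist view has world-up pointing left in the picture. It shows the lip (black band, x 325–400) below and ahead of the closed fingers at (262,270). The jar and bottle, around (430,270), are beyond the lip's left end and out of the way. I'll go down in front of the lip now.

drive_tool(
  series=[0, 0, 0, 0, 1, 0.5, -1, 0, 0, 0, 0, 1.9, 1, -1, 0, 0, 0, 0, 2.8, 1.3, -1, 0, 0, 0, 0, 2.8, 1.3, -1, 0, 0, 0, 0, 2.8, 1.3, -1],
)

```text
time: 9.32
ee_pos: [0.5439, 0.0422, 0.1074]
eef_rot: [-0.655, 0.259, -0.254, 0.663]
ft_force: [0.7, 0.9, 0.9]
width: 0.0005
grip_force: 0.0
```

```bash
cat > g.py <<'E'
from nxt import *
go(P(.02,-.001,.108),L)
p,Q=st();t=p+Q.apply([0,0,.022]);print('tip hood x,s',(t[:2]-lipm)@hx,(t[:2]-lipm)@hy,Q.as_matrix().round(2))
S=get_calibration('scene');D_=get_calibration('side')
a=camera('side')[:,:,::-1][140:290,190:370];b=camera('scene')[:,:,::-1][140:290,180:310]
f=lambda i:cv2.convertScaleAbs(cv2.resize(i,None,fx=2.5,fy=2.5,interpolation=cv2.INTER_CUBIC),alpha=1.4,beta=10)
cv2.imwrite('pics/d1.png',np.hstack([f(a),f(b)]))
E
python3 g.py
```

```text
t 9.32 q [ 1.47  1.19 -1.01  2.21 -1.25  0.7  -0.27] p [0.5439 0.0422 0.1074] F [0.7 0.9 0.9]
row [-0.08 -0.01 -0.12  0.99 -0.01  1.66] n rows 1.9
t 9.32 q [ 1.47  1.19 -1.01  2.21 -1.25  0.7  -0.27] p [0.5439 0.0422 0.1074] F [0.7 0.9 0.9]
tip hood x,s -0.0601535206465855 0.02626155927994492 [[ 0.74 -0.    0.68]
 [-0.68  0.01  0.74]
 [-0.01 -1.    0.01]]
```

View pics/d1.png

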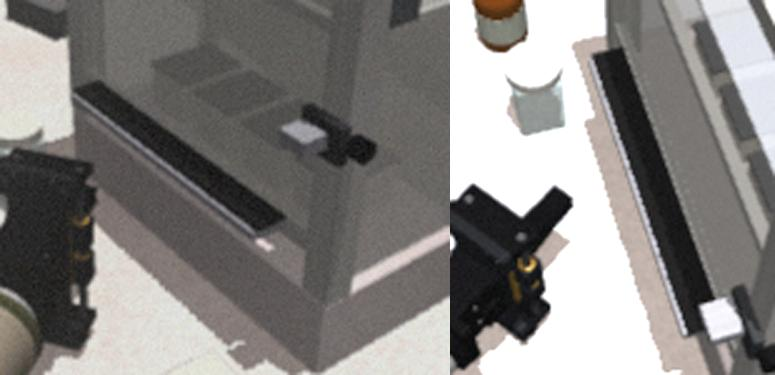

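The side and scene crops show the hand upright in front of the lip with its tips about 60 mm short. The jar and bottle are clear to the left, so I'll move in under the lip.

drive_tool(
  series=[0, 0, 0, 0.25, 0, 0.4, -1, 0, 0, 0, 0.5, 0, 0.8, -1, 0, 0, 0, 0.75, 0, 1.25, -1, 0, 0, 0, 1, 0, 1.65, -1, 0, 0, 0, 1, 0, 1.65, -1, 0, 0, 0, 1, 0, 1.65, -1],
)

```text
time: 9.92
ee_pos: [0.6182, 0.0623, 0.1106]
eef_rot: [-0.656, 0.258, -0.257, 0.661]
ft_force: [-0.6, -0.5, -0.5]
width: 0.0005
grip_force: 0.0
```

drive_tool(
  series=[0, 0, 0, 0, -0.1, 0, -1, 0, 0, 0, 0, -0.2, 0, -1, 0, 0, 0, 0, -0.3, 0, -1, 0, 0, 0, 0, -0.4, 0, -1, 0, 0, 0, 0, -0.5, 0, -1, 0, 0, 0, 0, -0.5, 0, -1],
)

```text
time: 10.42
ee_pos: [0.6174, 0.0628, 0.1289]
eef_rot: [-0.655, 0.26, -0.255, 0.662]
ft_force: [-1.4, -2.3, -3.6]
width: 0.0005
grip_force: 2.0
```

```bash
python3 g.py
```

```text
t 10.42 q [ 1.38  1.28 -1.14  2.1  -1.25  0.55 -0.33] p [0.6174 0.0628 0.1289] F [-1.4 -2.3 -3.6]
row [-0.07 -0.04 -0.11 -0.01  0.52  0.03] n rows 0.5
t 10.42 q [ 1.38  1.28 -1.14  2.1  -1.25  0.55 -0.33] p [0.6174 0.0628 0.1289] F [-1.4 -2.3 -3.6]
tip hood x,s 0.01597906161074738 0.03174295922738015 [[ 0.74 -0.    0.68]
 [-0.68  0.01  0.74]
 [-0.01 -1.    0.01]]
```

View pics/d1.png

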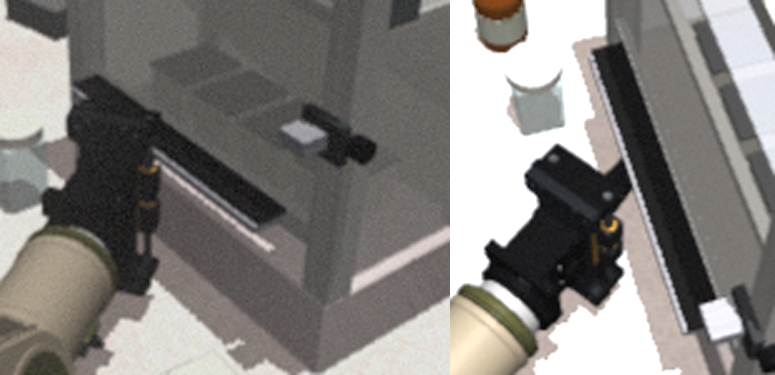

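The finger is now under the lip's front edge and in contact at about 3.6 N, with the hand body clear. I'll push up slowly.

drive_tool(
  series=[0, 0, 0, 0, -0.2, 0, -1, 0, 0, 0, 0, -0.4, 0, -1, 0, 0, 0, 0, -0.6, 0, -1, 0, 0, 0, 0, -0.8, 0, -1, 0, 0, 0, 0, -1, 0, -1, 0, 0, 0, 0, -1.2, 0, -1, 0, 0, 0, 0, -1.4, 0, -1, 0, 0, 0, 0, -1.6, 0, -1, 0, 0, 0, 0, -1.75, 0, -1, 0, 0, 0, 0, -1.75, 0, -1],
)

```text
time: 11.35
ee_pos: [0.6176, 0.0629, 0.201]
eef_rot: [-0.655, 0.258, -0.255, 0.663]
ft_force: [-2.0, -0.5, -0.9]
width: 0.0005
grip_force: 0.6
```

```bash
cat > m.py <<'E'
from nxt import *
import sys
p,Q=st();t=p+Q.apply([0,0,.022]);print('tip hood x,s',(t[:2]-lipm)@hx,(t[:2]-lipm)@hy)
n=sys.argv[1]
A_=np.mean([camera('side').astype(float) for _ in range(4)],0)[:,:,::-1].astype(np.uint8)
B_=np.mean([camera('scene').astype(float) for _ in range(4)],0)[:,:,::-1].astype(np.uint8)
cv2.imwrite(f'pics/side_{n}.png',A_);cv2.imwrite(f'pics/scene_{n}.png',B_)
f=lambda i:cv2.convertScaleAbs(cv2.resize(i,None,fx=6,fy=6,interpolation=cv2.INTER_CUBIC),alpha=1.5,beta=10)
cv2.imwrite(f'pics/z_{n}.png',np.hstack([f(A_[165:265,260:335]),f(B_[220:320,240:295])]))
E
python3 m.py 1
```

```text
1Traceback (most recent call last):
  File "m.py", line 1, in <module>
    from nxt import *
  File "nxt.py", line 7, in <module>
    for k in sys.argv[1:]:print(k);go(*T[k])
                                       ~^^^
KeyError: '1'
```

```bash
sed -i 's/from nxt import \*/from ik import */' m.py; python3 m.py 1
```

```text
t 11.35 q [ 1.44  1.18 -1.28  2.13 -1.25  0.51 -0.47] p [0.6176 0.0629 0.201 ] F [-2.  -0.5 -0.9]
tip hood x,s 0.01619433337883352 0.031843109387952095
```

View pics/z_1.png

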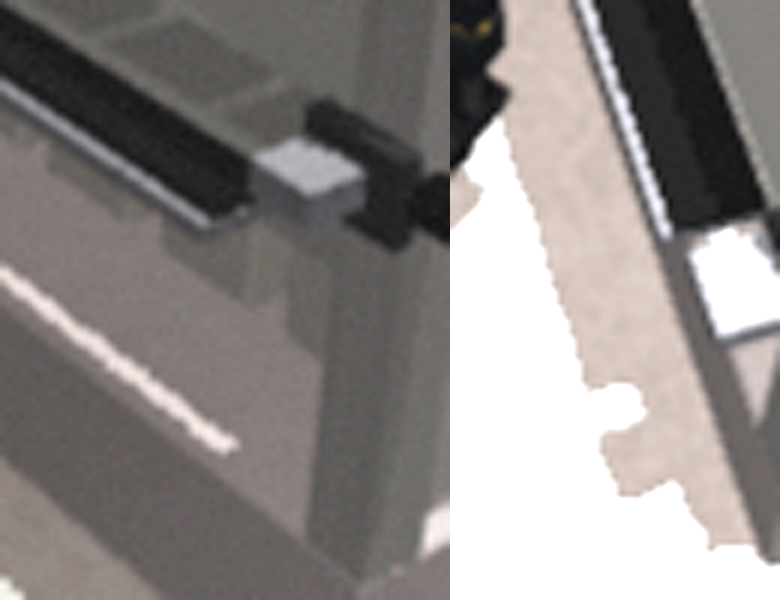

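```bash
cat > t.py <<'E'
from ik import *
np.set_printoptions(precision=4,suppress=True)
S=get_calibration("scene");C=get_calibration("side")
A_=lambda u,v:((u+.5)/6-.5+260,(v+.5)/6-.5+165)
B_=lambda u,v:((u-450+.5)/6-.5+240,(v+.5)/6-.5+220)
print('lip alu top R',*tri([(S,B_(668,236)),(C,A_(208,221))]))
print('ptr FL top',*tri([(S,B_(688,250)),(C,A_(250,169))]))
print('ptr FR top',*tri([(S,B_(718,335)),(C,A_(305,196))]))
# column profiles in side view across lip front edge and pointer front face
g=cv2.cvtColor(cv2.imread('pics/side_1.png'),cv2.COLOR_BGR2GRAY).astype(int)
for c in range(262,296,6):print(c,g[165:212,c][max(0,int((c-260)*.663)+5):][:18], 165+max(0,int((c-260)*.663)+5))
for c in range(302,312,2):print(c,g[186:210,c],186)
E
python3 t.py
```

```text
lip alu top R [ 0.6535 -0.1019  0.2208] [0.14387183105903317, 0.14387183105904944]
ptr FL top [ 0.6564 -0.1195  0.2509] [0.40087895169144666, 0.4008789516913292]
ptr FR top [ 0.6605 -0.1482  0.2557] [0.8178077011532496, 0.8178077011532027]
262 [10 17 19 21 19 18 16 21 60 92 77 48 43 52 59 64 63 67] 171
268 [12 19 20 16 23 18 16 21 58 89 78 51 45 56 59 64 63 59] 175
274 [15 15 16 19 18 19 15 23 59 91 80 52 42 49 57 58 60 61] 179
280 [15 16 19 20 20 15 13 19 56 83 71 51 44 48 59 62 62 64] 183
286 [14 19 20 21 20 16 16 20 58 94 85 54 46 57 70 71 74 70] 187
292 [14 17 16 19 20 16 16 13 44 80 86 57 43 46 53 60 61 62] 191
302 [52 54 60 63 76 78 50 43 41 42 43 35 31 41 45 50 62 66 69 71 68 69 68 69] 186
304 [ 51  50  51  69  99 113  96  64  44  43  43  42  45  44  47  52  56  66
  67  66  66  66  65  66] 186
306 [ 51  54  58  88 111 114 114 102  75  46  41  44  44  42  48  52  53  56
  61  67  67  66  66  64] 186
308 [ 50  57  88 113 114 113 113 114 107  82  45  41  41  41  42  45  51  53
  57  58  64  63  63  60] 186
310 [ 39  47  77 100 111 112 113 111 110 110  93  61  41  43  43  45  46  52
  51  55  55  60  61  61] 186
```

```bash
cat > proj.py <<'E'
from ik import *
def proj(c,p):
    v=R.from_quat(c['rotation']).inv().apply(np.array(p)-c['xyz']);f=192/np.tan(np.radians(c['fovy'])/2)
    return np.array([c['cx']-f*v[0]/v[2],c['cy']+f*v[1]/v[2]])
C=get_calibration('side')
# solve: point on front line with image column 306; row as function of z
from scipy.optimize import brentq
def row(z,u=306,base=(.6565,-.12)):
    f=lambda s:proj(C,np.r_[np.array(base)+s*hy,z])[0]-u
    s=brentq(f,-.1,.1);return proj(C,np.r_[np.array(base)+s*hy,z])[1],s
if __name__=='__main__':
    for z in(.2,.21,.22,.23,.24,.25,.255,.26):print(z,row(z))
E
python3 proj.py
```

```text
0.2 (np.float64(218.80071676510966), -0.019485494668775902)
0.21 (np.float64(214.3919372899042), -0.018337294207079934)
0.22 (np.float64(209.9319931322159), -0.017189093745383986)
0.23 (np.float64(205.41998843064934), -0.01604089328368791)
0.24 (np.float64(200.85500628639963), -0.014892692821991878)
0.25 (np.float64(196.23610814208155), -0.013744492360296031)
0.255 (np.float64(193.90614119059995), -0.01317039212944807)
0.26 (np.float64(191.5623331384186), -0.012596291898599789)
```

The zoomed side view shows the lip's right end at crop (208,222), clearly below the pointer, whose front-left top corner is at (250,169). Edge fits put about 33 mm still to go, so I'll raise 28 mm and measure again.

drive_tool(
  series=[0, 0, 0, 0, -0.12, 0, -1, 0, 0, 0, 0, -0.24, 0, -1, 0, 0, 0, 0, -0.36, 0, -1, 0, 0, 0, 0, -0.48, 0, -1, 0, 0, 0, 0, -0.58, 0, -1, 0, 0, 0, 0, -0.66, 0, -1, 0, 0, 0, 0, -0.7, 0, -1, 0, 0, 0, 0, -0.7, 0, -1, 0, 0, 0, 0, -0.7, 0, -1],
)

```text
time: 12.5
ee_pos: [0.6177, 0.0623, 0.2274]
eef_rot: [-0.655, 0.259, -0.255, 0.663]
ft_force: [-0.3, 1.5, -1.7]
width: 0.0003
grip_force: 1.2
```

```bash
python3 m.py 2
cat > e.py <<'E'
from proj import *
import sys
g=cv2.cvtColor(cv2.imread(f'pics/side_{sys.argv[1]}.png'),cv2.COLOR_BGR2GRAY).astype(float)
z0=float(sys.argv[2]) # guess of lip alu-top z
def edge(u,r,lo,hi):
    """bright->dark crossing near row r in column u"""
    k=int(round(r));k0=k-4+int(np.argmax(g[k-4:k+4,u]));pk=g[k0,u];mid=(pk+48)/2
    for i in range(k0,k0+7):
        if g[i,u]>=mid>g[i+1,u]:return i+(g[i,u]-mid)/(g[i,u]-g[i+1,u])
def fit(us,z,mid):
    pts=[(u,edge(u,row(z,u,)[0],0,0)) for u in us];pts=np.array([p for p in pts if p[1]])
    l=np.polyfit(*pts.T,1);print('slope %.3f resid %.2f n %d'%(l[0],np.std(np.polyval(l,pts[:,0])-pts[:,1]),len(pts)));return np.polyval(l,306)
def row2z(r):return brentq(lambda z:row(z)[0]-r,.1,.3)
_row=row
def row(z,u=306,base=(.6565,-.12)):
    f=lambda s:proj(C,np.r_[np.array(base)+s*hy,z])[0]-u
    s=brentq(f,-.1,.4);return proj(C,np.r_[np.array(base)+s*hy,z])[1],s
a=row2z(fit(range(262,293),z0,0));b=row2z(fit(range(304,311),.255,0))
print('lip edge z %.4f pointer z %.4f  to go mm %.1f'%(a-.009,b-.014,(b-.014-a+.009)*1e3))
E
python3 e.py 1 .217; python3 e.py 2 .245
```

```text
t 12.5 q [ 1.47  1.13 -1.33  2.14 -1.25  0.51 -0.53] p [0.6177 0.0623 0.2274] F [-0.3  1.5 -1.7]
tip hood x,s 0.016131703164071406 0.031235815399781274
slope 0.677 resid 0.07 n 31
slope 0.635 resid 0.06 n 7
lip edge z 0.2085 pointer z 0.2413  to go mm 32.8
slope 0.647 resid 0.08 n 31
slope 0.623 resid 0.04 n 7
lip edge z 0.2347 pointer z 0.2412  to go mm 6.5
```

View pics/z_2.png

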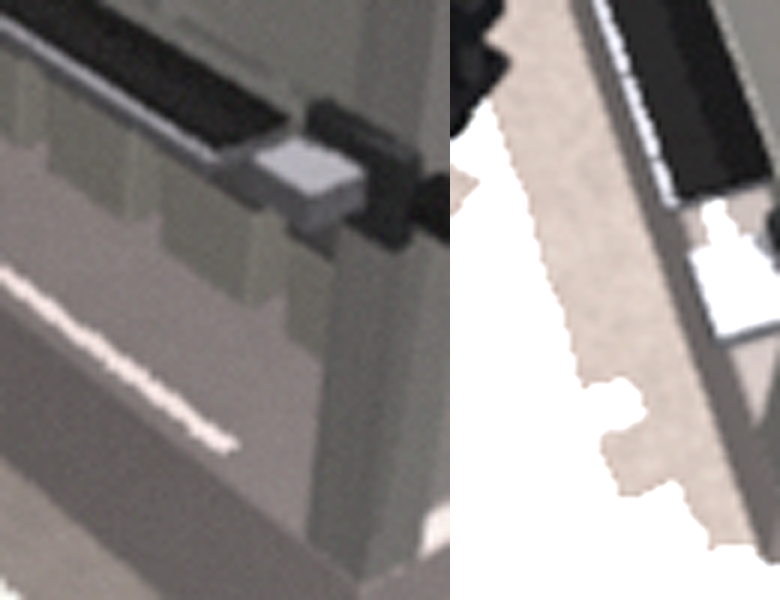

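The lip now sits just below the pointer, and the measured rise matches the arm's motion. About 6.5 mm remains, so I'll push that slowly.

drive_tool(
  series=[0, 0, 0, 0, -0.04, 0, -1, 0, 0, 0, 0, -0.08, 0, -1, 0, 0, 0, 0, -0.12, 0, -1, 0, 0, 0, 0, -0.16, 0, -1, 0, 0, 0, 0, -0.16, 0, -1, 0, 0, 0, 0, -0.16, 0, -1],
)

```text
time: 13.4
ee_pos: [0.6177, 0.0621, 0.2333]
eef_rot: [-0.655, 0.259, -0.255, 0.662]
ft_force: [0.5, 1.9, -4.4]
width: 0.0001
grip_force: 2.2
```

```bash
python3 m.py 3;python3 e.py 3 .25
```

```text
t 13.4 q [ 1.47  1.12 -1.34  2.14 -1.25  0.5  -0.55] p [0.6177 0.0621 0.2333] F [ 0.5  1.9 -4.4]
tip hood x,s 0.01613345942989708 0.031016471359382018
slope 0.636 resid 0.06 n 31
slope 0.631 resid 0.06 n 7
lip edge z 0.2406 pointer z 0.2412  to go mm 0.6
```

View pics/z_3.png

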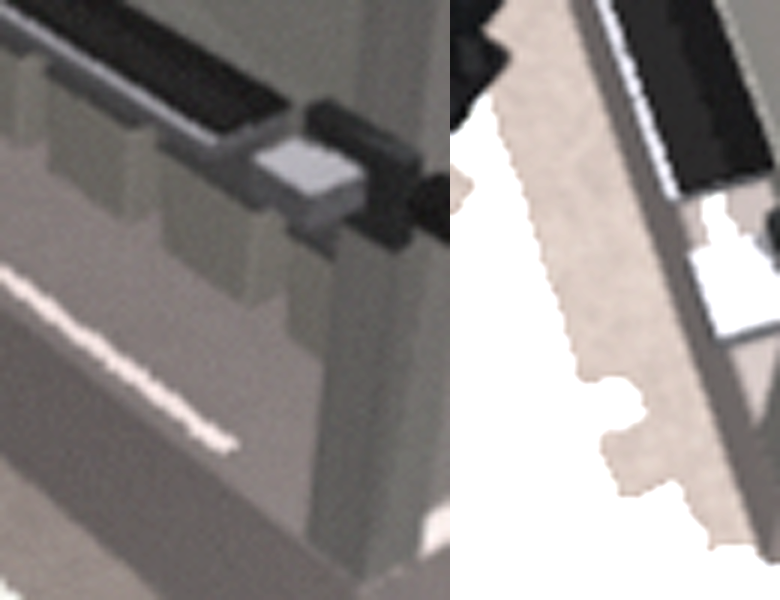

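The picture shows the lip and pointer in line, and the edge fit gives them level to about 0.6 mm. I'll drop the fingers off the lip and draw back.

drive_tool(
  series=[0, 0, 0, 0, 0.1, 0, -1, 0, 0, 0, 0, 0.25, 0, -1, 0, 0, 0, 0, 0.35, 0, -1, 0, 0, 0, 0, 0.35, 0, -1, 0, 0, 0, -0.25, 0.35, -0.4, -1, 0, 0, 0, -0.5, 0.35, -0.8, -1, 0, 0, 0, -0.75, 0.35, -1.25, -1, 0, 0, 0, -1, 0.35, -1.65, -1, 0, 0, 0, -1, 0.35, -1.65, -1, 0, 0, 0, -1, 0.35, -1.65, -1],
)

```text
time: 14.63
ee_pos: [0.5436, 0.0401, 0.2192]
eef_rot: [-0.655, 0.26, -0.255, 0.662]
ft_force: [-0.1, 0.2, -0.4]
width: 0.0001
grip_force: 0.0
```

```bash
python3 m.py 4;python3 e.py 4 .25
python3 - <<'E'
import cv2,numpy as np
a=cv2.imread('pics/scene_4.png').astype(int);b=cv2.imread('pics/scene0.png').astype(int)
for n,(r0,r1,c0,c1) in dict(jar=(155,197,200,230),bottle=(118,162,186,212),box=(295,338,212,262)).items():
    print(n,np.abs(a-b)[r0:r1,c0:c1].mean().round(1))
E
```

```text
t 14.63 q [ 1.65  1.07 -1.31  2.27 -1.19  0.61 -0.56] p [0.5436 0.0401 0.2192] F [-0.1  0.2 -0.4]
tip hood x,s -0.060894477259236086 0.024251805583040437
slope 0.636 resid 0.05 n 31
slope 0.627 resid 0.07 n 7
lip edge z 0.2406 pointer z 0.2412  to go mm 0.6
jar 26.6
bottle 15.0
box 21.3
```

Run:
```python
import cv2,numpy as np
for v in('scene','side'):
  for f in(v+'0',v+'_4'):
    i=cv2.imread(f'pics/{f}.png').astype(int);b,g,r=i[...,0],i[...,1],i[...,2];H=cv2.cvtColor(i.astype(np.uint8),cv2.COLOR_BGR2GRAY)
    o=lambda m,w:(lambda y,x:(len(x),round(x.mean()+w[2],1),round(y.mean()+w[0],1)))(*np.nonzero(m[w[0]:w[1],w[2]:w[3]])) if m[w[0]:w[1],w[2]:w[3]].any() else None
    W=dict(scene=dict(bottle=(110,165,180,216),box=(290,345,205,270),jar=(160,200,195,235)),side=dict(bottle=(160,210,160,190),box=(275,325,235,295),jar=(185,225,183,212)))[v]
    print(f,'amber',o((r-b>60),W['bottle']),'box dark',o(H<90,W['box']),'jar grey',o(H<150,W['jar']),'bgmean',[H[w[0]:w[1],w[2]:w[3]].mean().round() for w in W.values()])
```

```text
scene0 amber (163, np.float64(199.0), np.float64(136.8)) box dark (103, np.float64(238.8), np.float64(331.2)) jar grey (483, np.float64(216.0), np.float64(180.3)) bgmean [np.float64(146.0), np.float64(179.0), np.float64(159.0)]
scene_4 amber (197, np.float64(198.4), np.float64(136.7)) box dark (94, np.float64(239.6), np.float64(331.1)) jar grey (624, np.float64(216.4), np.float64(184.5)) bgmean [np.float64(164.0), np.float64(201.0), np.float64(160.0)]
side0 amber None box dark (690, np.float64(268.7), np.float64(306.1)) jar grey (1160, np.float64(197.0), np.float64(204.5)) bgmean [np.float64(92.0), np.float64(117.0), np.float64(101.0)]
side_4 amber (11, np.float64(162.4), np.float64(164.3)) box dark (557, np.float64(267.7), np.float64(308.8)) jar grey (1158, np.float64(197.0), np.float64(204.5)) bgmean [np.float64(76.0), np.float64(138.0), np.float64(30.0)]
```

```bash
python3 -c "
from bench import r;print(r.close_job())"
```

```text
the job is handed in; nothing more can be done
None
```

The window is up with its lip level with the pointer to about 0.6 mm by the side camera. It was pushed only from beneath, it held its height after the hand drew back about 77 mm, and the job was handed in at about 15 s. The bottle and slide box measure where they were. The jar was partly hidden in the last pictures and was not re-measured, but the hand stayed well clear of it.

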